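# Swap the mouse for the tablet pen

## Robot

A 6-joint arm with a two-finger parallel gripper is mounted at the origin on the work surface. World frame = base frame: x ahead of the robot, y to its left, z up, the work surface at z = 0. Lengths are in m, angles in rad, forces in N, time in s.
With the tool pointing down it reaches from about 0.35 to 0.975 m from the base axis. Payload 4.9 kg.
Tool frame: the origin (TCP) lies at the very end of the fingers, on their centre line; the grasp point (between the pads) lies 19 mm behind it; z points along the fingers, y is the line along which they close (so a half turn about z gives the same grasp; the last joint's range is limited). The gripper opens to 85 mm and grips with 20 to 120 N. Pads are 22 mm wide; open, the fingers measure 114 mm over their backs; the gripper's body (76 mm by 85 mm) begins 54 mm behind the grasp point. The pads swing forward as they close: fully open they stand 13 mm farther back than shut.
Start: joints at [-0.119, 0.053, 1.613, -0, 1.476, -0.119], TCP at [0.625, 0, 0.231] pointing down, gripper open.
Joint ranges: [-3.01, 3.01], [-1.01, 2.22], [0.06, 2.58], [-1.02, 4.17], [0.09, 2.62], [-3.14, 3.14]. Speed limits (rad/s): [2.57, 2.57, 3.14, 3.14, 3.14, 3.14].

## Interface

Orientations are given as a rotation vector (axis times angle).
In Python, from station import get_obs, get_image, get_calibration, finish_job gives the robot as it stands.
- The arm moves only by the tool servo_tool, never from a script. Its argument "increments" is a list of rows, each a list of 5 numbers: the opening, from 0 (shut) to 1 (fully open), then the shift along the tool's x, y, z in mm, then the turn about the tool's z in degrees. In form: [[jaw, tx, ty, tz, spin], ...]. A call has 1 to 12 rows; each row shifts and turns the commanded pose from where the row before left it, along the tool's axes as they then stand; what a row does not reach is not made up. A row lasts 1/8 s, in which the tool goes at most 62.5 mm and 10.7 degrees, less where a joint would pass 70% of its speed; a pose out of reach is approached as far as the arm can. A call is refused whole if a number of a shift passes 62.5 or a number of a turn 10.7, either way. A call with a gripper value outside its range is refused whole. The fingers move at their own pace and stop on an object; "force" is the grip in N (left out, the last holds). Time passes only in rows, so rows that do not move let the fingers close. It gives the time, the measured TCP pose, the force, the opening and the grip force at its end, in the units of the state.
- get_obs(): the state, without advancing time (a new reading comes with each control period).
- get_image(name): name is "scene" or "side" or "wrist"; returns the picture (480x640x3 uint8, red, green, blue); there is no depth.
- get_calibration(name): a dict with "fx", "fy", "cx", "cy" (pixels), "R" (3x3) and "t" (3): a world point X has camera coordinates R X + t; the wrist camera has in their place "mount" (4x4, takes a point from camera to tool coordinates, whose origin is the TCP and whose axes are the flange's). Camera axes: x right, y down, z forward; pixel columns grow to the right and rows downward; lengths in m; the calibration is good to about 2 mm. A picture is of the moment at which its call begins: read the wrist's pose just before it. get_calibration takes no time and is no camera call.
- finish_job(): hands the job in; it is judged then, once.
The state is a dict: "t": time; "q": joint angles; "dq": joint speeds; "effort": joint torques, N m; "tool_pos": TCP position; "tool_rot": TCP orientation; "contact_force": force on the tool from outside, world axes, zero at the start; "wrist_torque": the same for the moment, N m; "opening": finger opening in m; "grip_force": force on a finger pad.
Only numpy, scipy, OpenCV 4.12 (cv2) and the standard library are available. Lean on these libraries where they do the work, as an engineer would, in place of code of your own. Each camera call takes 0.05 s, during which the arm holds its last target. There are 200 camera calls.

## Task

Get this desk ready for drawing: pull the grey drawer open by its bar handle, take the black tablet pen out and stand it in the empty steel cup with its nib up, and lay the computer mouse that is on the drawing tablet flat on the drawer's floor in any place, without dropping it. Then push the drawer fully shut. Leave the cup standing where it is and do not disturb the other things on the desk.

Things in the scene. Friction and masses are not known exactly. Their poses are not given: they have to be found in the camera images.
- unit: Fixed low grey desk drawer unit, 240 deep (x) x 300 wide (y) x 85 mm high, with one drawer. Origin: centre of its underside, on the desk. The drawer slides out along its -x. Front face (shut) 120 mm from the origin; the roof begins 105 mm from the origin and lies behind that. A 12 mm thick sketchbook lies on the rear of the roof.
- unit_drawer0 (a joint): Drawer travel in m: 0 shut, grows as it is pulled out, stop at 0.165. It may start up to 0.02 ajar. Light friction.
- unit_drawer0_handle (a point): Middle of the drawer's steel bar handle: 11 mm thick, 120 mm long along y, axis 35 mm before the drawer front and 47 mm above the desk, on posts 51 mm either side of the middle: 29 mm free between bar and front. The drawer front's top edge is 72 mm above the desk. Moves with the drawer; axes as unit.
- drawer_floor (a point): Centre of the drawer's inner floor, on its surface, 22 mm above the desk; moves with the drawer, axes as unit (-x towards the handle). Inside the drawer is 195 mm (x) by 258 mm (y); walls 6 mm thick, 41 mm high above the floor. The drawer's front face is 118 mm before this point.
- pen: Tablet pen inside the drawer, hidden until it is opened: black, 160 mm long, squarish barrel 13 x 13 mm (121 mm long) with a round tail cap and a grey conical nib 32 mm long; 22 g. Lies on the drawer floor roughly across the drawer (nib to the left as seen from the robot). Origin: middle of its length, on its underside; x points to the nib.
- pen_nib (a point): Point of the pen's nib, 80 mm from the middle.
- pen_tail (a point): Round tail end of the pen (aluminium cap), 80 mm from the middle on the barrel's axis.
- cup: Empty, loose round steel pen cup on the desk, 85 mm high, 400 g; outer radius 38 mm at the rim and 30 mm at the foot, wall 4 mm, inner floor 5 mm up. Origin: centre of its underside, z up.
- tablet: Fixed black drawing tablet, 200 (x) x 300 (y) x 9 mm high, grey drawing area. Origin: centre of its underside on the desk.
- mouse: Cordless computer mouse lying on the tablet: 88 mm long (its x, wheel end at +x), 50 mm wide (y), 30 mm high, grey with a black top; upright flanks up to 20 mm; 85 g. Origin: centre of its underside.
- eraser: Bystander in the drawer, near its left wall: white eraser in a card sleeve, 45 x 20 x 12 mm. May ride along and shift.
- marker: Bystander on the left edge of the tablet: capped marker, white and black, 125 mm long, 13 mm thick, lying. Origin: middle of its underside.
- tape: Bystander: lying clear tape roll, 72 mm across, 19 mm high. Origin: centre of its underside.
- cone: Bystander: aluminium cone (pen rest), 60 mm across, 36 mm high. Origin: centre of its underside.
- tin: Bystander: tall red pencil tin, 64 mm across, 190 mm high. Origin: centre of its underside.
- punch: Bystander: grey hole punch, 100 x 115 x 52 mm. Origin: centre of its underside.
- dish: Bystander: brass dish with coins, 110 mm across, 16 mm high. Origin: centre of its underside.
Mind the look-alikes: they are no part of the job. What is meant by the mouse is not pink, red or turquoise, and is the larger of those in its own colour.

How it is judged:
On the way, in this order (a step that is already met when the one before it is completed fails the run):
1. the drawer is pulled open by at least 12 cm (value of joint unit_drawer0 above 0.12 m), for 0.2 s.
2. the pen stands nib up in the cup and the mouse lies flat on the drawer's floor, both let go (in either order) (z of pen_tail in the frame of cup below 0.03 m and horizontal distance between pen_tail and cup below 0.036 m and angle between pen's own x axis and vertical below 0.6 rad and contact force between each of pen, mouse and the fingers below 0.05 N and z of mouse in the frame of drawer_floor between -0.01 and 0.01 m and angle between mouse's own z axis and vertical below 0.2 rad and x of mouse in the frame of drawer_floor between -0.095 and 0.095 m and y of mouse in the frame of drawer_floor between -0.125 and 0.125 m), for 0.2 s.
At the end, for the whole second after the job is handed in: Drawer shut to within 6 mm; pen let go, at rest in the cup, nib up, tail under 30 mm above the cup's underside, leaning under 34 degrees; mouse let go, at rest, flat (within 11 degrees) on the drawer's floor; cup upright (within 5 degrees), within 4 cm of its start (all of step 2 and value of joint unit_drawer0 below 0.006 m and angle between cup's own z axis and vertical below 0.1 rad and distance of cup from where it was at the start of the episode below 0.04 m and linear speed of each of pen, mouse below 0.03 m/s); the robot touches nothing.
It fails at once if a bystander on the desk or tablet (marker, tape, cone, tin, punch, dish) is moved by more than 3 cm (distance of any of marker, tape, cone, tin, punch, dish from where it was at the start of the episode above 0.03 m).
It fails at once if the cup is tipped by more than 29 degrees (angle between cup's own z axis and vertical above 0.5 rad).
It fails at once if the mouse is dropped (let go and falling faster than 0.7 m/s, about a 25 mm drop) (contact force between mouse and the fingers below 0.01 N and linear speed of mouse above 0.7 m/s).
It also fails if it takes over 72 s, if anything falls off the work surface, if the arm or the gripper's body presses on something with over 40 N, if the wrist force passes 120 N, or if a joint passes its speed limit or range.

## Working session

There is one attempt and no reset: what is moved stays moved. The work goes in short steps, Python scripts to look and compute and a tool call to move; the robot and the scene stay as the last step left them, time stands still between calls to the robot, and variables do not carry over. Pictures are saved under pics/ and viewed, at most 10 in all, crops included, and the job is handed in when it is done.

Besides the shell and the picture viewer there is one more tool, called after "Call:" as name(argument=value, ...) on one line, values as JSON. servo_tool: Moves the arm, as the interface text tells. Its arguments: {"type":"object","properties":{"increments":{"type":"array"},"force":{"type":"number"}},"required":["increments"]}

```bash
mkdir -p pics; ls; python3 - <<'E'
from station import *
import cv2,numpy as np
o=get_obs();print(o)
for n in("scene","side","wrist"):
    cv2.imwrite(f"pics/{n}0.png",get_image(n)[:,:,::-1]);c=get_calibration(n);print(n,{k:np.round(v,4).tolist() for k,v in c.items()})
E
```

```text
pics
{'t': 0.0, 'q': array([-1.18995308e-01,  5.33445477e-02,  1.61428960e+00,  2.34103873e-06,
        1.47599023e+00, -1.18975086e-01]), 'dq': array([ 0.00099834,  0.0001502 ,  0.00023067, -0.00079637, -0.00366839,
        0.00209659]), 'effort': array([ 2.70554956e-04, -3.93670499e+01, -3.70175600e+01, -1.62778279e-04,
        6.93513779e-03, -6.06393527e-06]), 'tool_pos': array([6.24381729e-01, 7.79250979e-05, 2.30073274e-01]), 'tool_rot': array([-2.22033344e+00, -2.22028805e+00,  1.96896611e-03]), 'contact_force': array([ 0.10470801, -0.10132515,  0.27995379]), 'wrist_torque': array([-0.00031713,  0.02710556,  0.02342602]), 'grip_force': 0.0, 'opening': 0.08540934349402869}
scene {'fx': 609.744, 'fy': 609.744, 'cx': 316.4635, 'cy': 234.3024, 'R': [[0.3501, 0.9367, -0.0064], [0.6064, -0.2318, -0.7606], [-0.7139, 0.2624, -0.6492]], 't': [-0.1996, -0.2463, 2.0329]}
side {'fx': 574.2708, 'fy': 574.2708, 'cx': 333.3259, 'cy': 237.367, 'R': [[0.951, -0.3093, 0.0008], [-0.1878, -0.5797, -0.7929], [0.2457, 0.7538, -0.6094]], 't': [-0.4941, 0.1532, 1.3306]}
wrist {'fx': 396.7709, 'fy': 396.7709, 'cx': 313.2304, 'cy': 243.0227, 'mount': [[-0.0008, -0.9574, -0.2888, 0.0721], [1.0, -0.0007, -0.0006, -0.0008], [0.0003, -0.2888, 0.9574, -0.1419], [0.0, 0.0, 0.0, 1.0]]}
```

View pics/scene0.png

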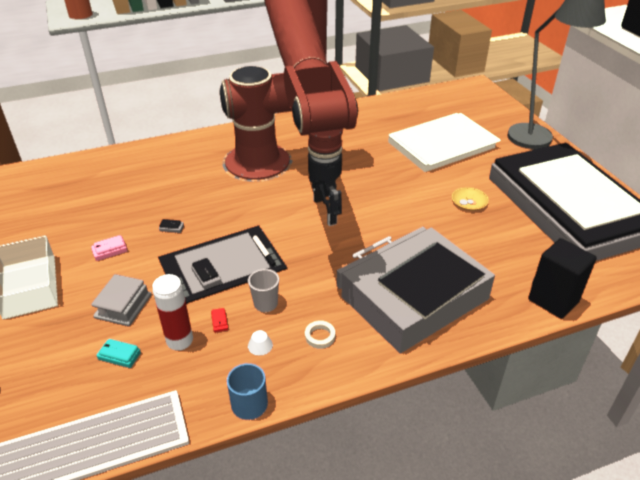

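View pics/side0.png

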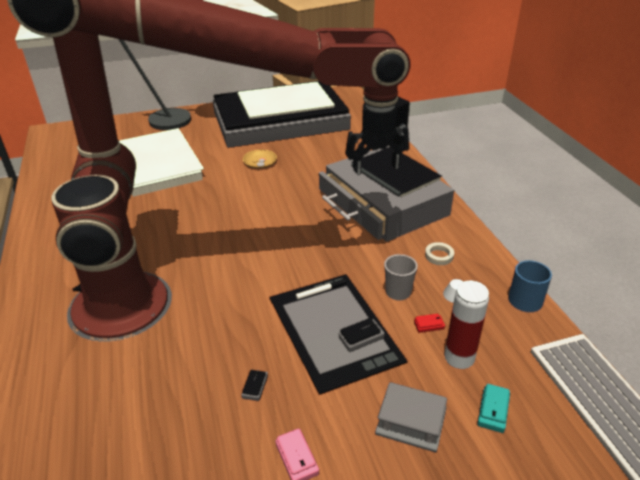

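Mouse candidates in the side picture:
- grey and black on the tablet (361,332)
- small grey and black (255,384)
- pink (297,455)
- red (430,323)
- turquoise (494,407)

By the description I choose the larger grey one on the tablet. In the scene picture it is at (206,271) and the small one is at (171,226). The cup is at side (400,277), scene (264,290). The drawer handle is at side (343,206), scene (373,246). Next is a close crop of both views.

```bash
cat > h.py <<'E'
from station import *
import cv2,numpy as np
from scipy.spatial.transform import Rotation as Ro
def cam(n,o=None):
    c=get_calibration(n)
    if n=="wrist":
        o=o or get_obs();T=np.eye(4);T[:3,:3]=Ro.from_rotvec(o["tool_rot"]).as_matrix();T[:3,3]=o["tool_pos"]
        M=np.linalg.inv(T@np.array(c["mount"]));R,t=M[:3,:3],M[:3,3]
    else: R,t=np.array(c["R"]),np.array(c["t"])
    return c,R,t
def ray(C,uv,z):
    c,R,t=C;d=R.T@[(uv[0]-c["cx"])/c["fx"],(uv[1]-c["cy"])/c["fy"],1];p=-R.T@t
    return np.round(p+d*(z-p[2])/d[2],4)
def tri(C1,u1,C2,u2):
    f=lambda C:(np.diag([C[0]["fx"],C[0]["fy"],1])+np.array([[0,0,C[0]["cx"]],[0,0,C[0]["cy"]],[0,0,0]]))@np.c_[C[1],C[2]]
    X=cv2.triangulatePoints(f(C1),f(C2),np.array(u1,float),np.array(u2,float))[:,0];return X[:3]/X[3]
def proj(C,X):
    v=C[1]@np.array(X)+C[2];return np.round([C[0]["fx"]*v[0]/v[2]+C[0]["cx"],C[0]["fy"]*v[1]/v[2]+C[0]["cy"]],1)
E
python3 - <<'E'
import cv2,numpy as np
a=cv2.imread("pics/side0.png")[150:400,250:450];b=cv2.imread("pics/scene0.png")[210:330,150:450]
a=cv2.resize(a,None,fx=2.4,fy=2.4,interpolation=2);b=cv2.resize(b,None,fx=2.6,fy=2.6,interpolation=2)
cv2.imwrite("pics/c1.png",a);cv2.imwrite("pics/c2.png",b)
E
```

```text
(no output)
```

View pics/c1.png

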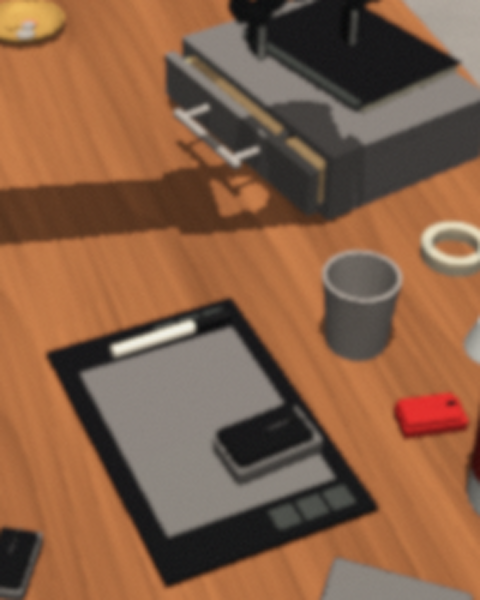

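View pics/c2.png

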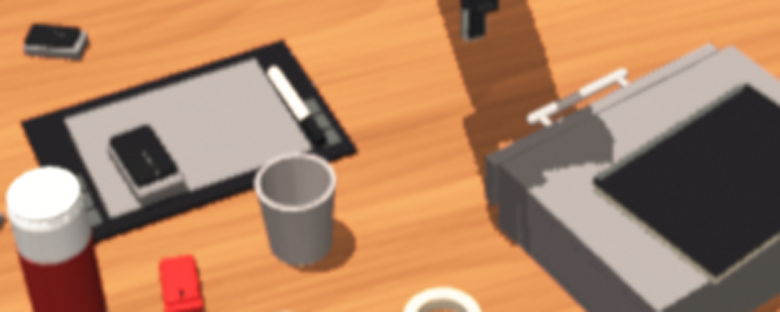

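The chosen mouse is on the tablet (c1 about (268,440), c2 (146,160)) and is clearly larger than the grey one at c2 (55,40). The drawer is slightly ajar, with bar ends at c1 (178,110) and (240,162).

```bash
python3 - <<'E'
from h import *
S,C=cam("side"),cam("scene")
a=lambda u,v:(250+u/2.4,150+v/2.4)
b=lambda u,v:(150+u/2.6,210+v/2.6)
print("barR",tri(S,a(240,162),C,b(530,119)),ray(S,a(240,162),.047),ray(C,b(530,119),.047))
print("barL",tri(S,a(178,110),C,b(626,73)),ray(S,a(178,110),.047),ray(C,b(626,73),.047))
print("roofcorner L",ray(S,a(185,38),.085),"R",ray(S,a(330,152),.085), ray(C,b(497,158),.085))
print("frontL",ray(S,a(167,57),.072),"R",ray(S,a(320,168),.072))
print("cup",tri(S,a(361,279),C,b(295,183)),ray(S,a(361,279),.085),ray(C,b(295,183),.085))
for p in[(217,440),(293,405),(318,430),(237,468)]:print("mouse",ray(S,a(*p),.035))
for p in[(110,135),(150,125),(183,180),(147,193)]:print("mouseC",ray(C,b(*p),.035))
print("marker",ray(S,a(115,350),.016),ray(S,a(195,328),.016),ray(S,a(230,312),.016))
print("tablet",[ray(S,a(*p),.009) for p in[(48,354),(232,299),(377,508),(168,585)]])
E
```

```text
barR [0.59670164 0.095038   0.04874427] [0.5975 0.0971 0.047 ] [0.5948 0.096  0.047 ]
barL [0.56380421 0.21846487 0.04597312] [0.5633 0.2175 0.047 ] [0.5652 0.2176 0.047 ]
roofcorner L [0.6012 0.3098 0.085 ] R [0.6768 0.0349 0.085 ] [0.6718 0.0276 0.085 ]
frontL [0.5739 0.2951 0.072 ] R [0.6631 0.0276 0.072 ]
cup [ 0.62899389 -0.1600523   0.07796225] [ 0.6253 -0.168   0.085 ] [ 0.6357 -0.1614  0.085 ]
mouse [ 0.4452 -0.2767  0.035 ]
mouse [ 0.524  -0.2576  0.035 ]
mouse [ 0.534 -0.293  0.035]
mouse [ 0.4512 -0.3128  0.035 ]
mouseC [ 0.4533 -0.3053  0.035 ]
mouseC [ 0.4531 -0.2641  0.035 ]
mouseC [ 0.543  -0.2515  0.035 ]
mouseC [ 0.5481 -0.2886  0.035 ]
marker [ 0.3947 -0.1189  0.016 ] [ 0.4777 -0.1129  0.016 ] [ 0.518  -0.1012  0.016 ]
tablet [array([ 0.3333, -0.097 ,  0.009 ]), array([ 0.529 , -0.0758,  0.009 ]), array([ 0.5587, -0.3708,  0.009 ]), array([ 0.3647, -0.392 ,  0.009 ])]
```

Bar middle is about (0.580, 0.157), unit yaw about 14.8°, and the drawer is about 10 mm ajar. I'll move above the bar, then check with the wrist camera.

Call:
servo_tool(increments=[[0.35,0,0,0,-7.4],[0.35,0,0,0,-7.4],[0.35,33,-0.5,20,0],[0.35,33,-0.5,20,0],[0.35,33,-0.5,20,0],[0.35,33,-0.5,20,0],[0.35,31,-0.5,20,0],[0.35,0,0,0,0],[0.35,0,0,0,0]], force=40)

```text
t: 1.27
tool_pos: [0.5813, 0.1565, 0.1317]
tool_rot: [1.916, 2.489, 0.0]
contact_force: [0.1, 1.0, 0.4]
opening: 0.0301
grip_force: 0.0
```

```bash
python3 - <<'E'
from h import *
import pickle
o=get_obs();pickle.dump(o,open("o1.pkl","wb"))
cv2.imwrite("pics/w1.png",get_image("wrist")[:,:,::-1])
print(o["tool_pos"],o["tool_rot"],o["opening"])
W=cam("wrist",o)
for X in[(.5955,.096,.047),(.5645,.2177,.047),(.58,.157,.047)]:print(proj(W,X))
E
```

```text
[0.58132003 0.15653425 0.13170153] [1.91631233e+00 2.48855639e+00 6.26856453e-05] 0.030149664883017416
[312.5 341.1]
[314.2 140.1]
[313.4 248. ]
```

View pics/w1.png

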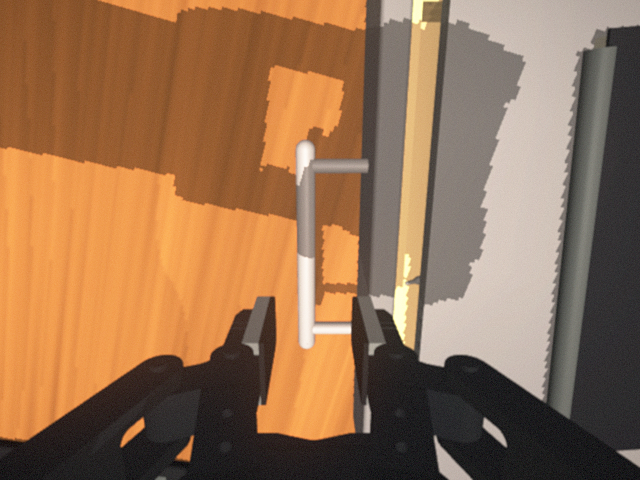

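The wrist view shows the bar from (306,143) to (307,346), a few pixels left of the finger midline. The fingers sit at columns 272 and 355.

```bash
python3 - <<'E'
from h import *
import pickle
o=pickle.load(open("o1.pkl","rb"));W=cam("wrist",o);R=Ro.from_rotvec(o["tool_rot"]).as_matrix()
for uv in[(307,346),(305,142),(362,100),(357,300),(447,0),(420,340)]:
    X=ray(W,uv,.047 if uv[0]<320 else .072 if uv[0]<400 else .085);print(uv,X,1000*R.T@(X-o["tool_pos"]))
E
```

```text
(307, 346) [0.593  0.0916 0.047 ] [-65.71782989  -5.33835555  84.73427139]
(305, 142) [0.5598 0.2154 0.047 ] [62.45571815 -5.80402103 84.66543074]
(362, 100) [0.5815 0.2424 0.072 ] [83.0015062  22.08603907 59.66732799]
(357, 300) [0.6091 0.1416 0.072 ] [-21.50464223  23.01434986  59.72371097]
(447, 0) [0.6033 0.2883 0.085 ] [121.80080146  54.89639035  46.66173164]
(420, 340) [0.6454 0.1332 0.085 ] [-38.90782229  55.96912685  46.74827272]
```

Call:
servo_tool(increments=[[0.35,-1.5,-5.5,0,0],[0.35,0,0,30,0],[0.35,0,0,30,0],[0.35,0,0,30,0],[0.35,0,0,11,0],[0,0,0,0,0],[0,0,0,0,0],[0,0,0,0,0]])

```text
t: 2.33
tool_pos: [0.5768, 0.1537, 0.0312]
tool_rot: [1.916, 2.488, 0.001]
contact_force: [0.1, -1.9, 0.1]
opening: 0.0092
grip_force: 39.0
```

Call:
servo_tool(increments=[[0,0,-8,0,0],[0,0,-14,0,0],[0,0,-14,0,0],[0,0,-14,0,0],[0,0,-14,0,0],[0,0,-14,0,0],[0,0,-14,0,0],[0,0,-14,0,0],[0,0,-14,0,0],[0,0,-14,0,0],[0,0,-10,0,0],[0,0,0,0,0]])

```text
t: 3.82
tool_pos: [0.4361, 0.1163, 0.0312]
tool_rot: [1.915, 2.488, -0.002]
contact_force: [0.8, -6.8, 5.1]
opening: 0.0094
grip_force: 40.4
```

Call:
servo_tool(increments=[[0.35,0,0,0,0],[0.35,0,0,0,0],[0.35,0,0,-50,0],[0.35,0,0,-50,0],[0.35,0,30,-50,0],[0.35,0,40,-40,0],[0.35,0,35,0,0],[0.35,0,0,0,0],[0.35,0,0,0,0]])

```text
t: 4.95
tool_pos: [0.5369, 0.1443, 0.2188]
tool_rot: [-1.915, -2.487, 0.003]
contact_force: [0.1, -0.5, -0.6]
opening: 0.03
grip_force: 0.0
```

```bash
python3 - <<'E'
from h import *
import pickle
o=get_obs();pickle.dump(o,open("o2.pkl","wb"))
cv2.imwrite("pics/w2.png",get_image("wrist")[:,:,::-1])
print(o["tool_pos"],o["tool_rot"],o["opening"])
E
```

```text
[0.53694508 0.14425749 0.21883305] [-1.91482998 -2.48739972  0.00310839] 0.030035892642315692
```

View pics/w2.png

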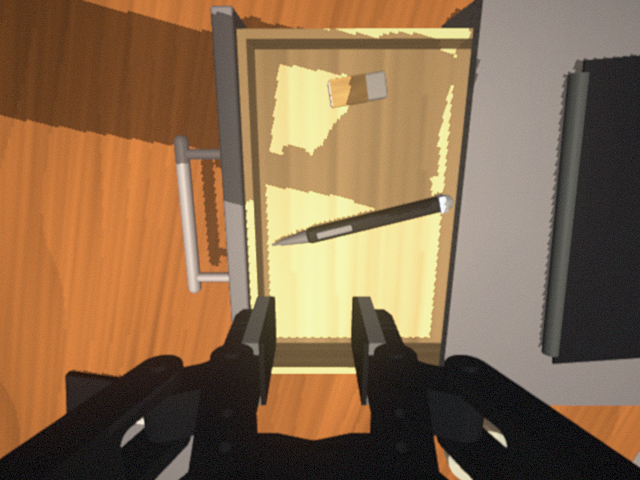

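The pen lies nearly along the drawer: nib (273,244), tail cap (449,203), barrel starting at about (308,236). The eraser is at (357,89), near the left wall.

```bash
python3 - <<'E'
from h import *
import pickle
o=pickle.load(open("o2.pkl","rb"));W=cam("wrist",o);R=Ro.from_rotvec(o["tool_rot"]).as_matrix()
P={}
for n,uv,z in[("nib",(273,244),.0285),("tail",(449,203),.0285),("shoulder",(308,236),.0285),("frontin",(250,200),.063),("rightwall",(350,372),.063),("leftwall",(350,30),.063),("roof",(468,150),.085),("bar",(188,213),.047),("eraser",(357,89),.034)]:
    X=ray(W,uv,z);P[n]=X;print(n,X,np.round(1000*R.T@(X-o["tool_pos"]),1))
d=P["nib"]-P["tail"];L=np.linalg.norm(d);print("L",L,np.degrees(np.arctan2(d[1],d[0])))
X=P["tail"]+d/L*.115;print("grip",X)
E
```

```text
nib [0.5084 0.1071 0.0285] [-28.8 -36.5 190.4]
tail [0.6444 0.1807 0.0285] [  7.6 113.8 190. ]
shoulder [0.5362 0.122  0.0285] [-21.5  -5.8 190.3]
frontin [0.4845 0.1477 0.063 ] [ 16.6 -49.3 156. ]
rightwall [0.6004 0.0221 0.063 ] [-134.4   30.6  155.6]
leftwall [0.5254 0.2785 0.063 ] [132.6  23.7 155.9]
roof [0.6226 0.2239 0.085 ] [ 55.  103.6 133.6]
bar [0.4365 0.121  0.047 ] [   3.1 -102.5  172.2]
eraser [0.5428 0.2469 0.034 ] [ 97.6  32.5 184.8]
L 0.1546381582921887 -151.57879077547315
grip [0.54326067 0.12596577 0.0285    ]
```

Plan: turn the gripper across the pen, grip 47 mm from the nib, and slide the tail under the roof edge. Then raise along an arc so the roof holds the tail down and the nib tilts up.

Call:
servo_tool(increments=[[0.45,0,0,0,9.55],[0.45,0,0,0,9.55],[0.45,0,0,0,9.55],[0.45,0,0,0,9.55],[0.45,0,0,0,9.55],[0.45,0,0,0,9.55],[0.45,0,0,0,9.55],[0.45,0,0,0,9.55],[0.45,4.5,19,30,0],[0.45,0,0,50,0],[0.45,0,0,30,0],[0.45,0,0,0,0]], force=20)

```text
t: 6.5
tool_pos: [0.5478, 0.1292, 0.1068]
tool_rot: [-3.044, -0.77, 0.011]
contact_force: [-0.2, -0.0, 0.0]
opening: 0.0383
grip_force: 0.0
```

```bash
python3 - <<'E'
from h import *
o=get_obs()
im=get_image("wrist")
cv2.imwrite("pics/w3.png",im[:,:,::-1])
R=Ro.from_rotvec(o["tool_rot"]).as_matrix()
print(o["tool_pos"],R[:,0],o["opening"],o["q"])
W=cam("wrist",o)
for X in[(.5084,.1071,.0285),(.6444,.1807,.0285),(.5498,.1295,.0285)]:print(proj(W,X))
E
```

```text
[0.54777197 0.1291886  0.10678013] [ 0.87972     0.47544394 -0.00676585] 0.03834547045603678 [9.92718671e-02 2.05130322e-02 1.86181443e+00 2.38031941e-04
 1.26669425e+00 1.17452553e+00]
[313.4 320.9]
[313.   44.5]
[313.3 248.3]
```

View pics/w3.png

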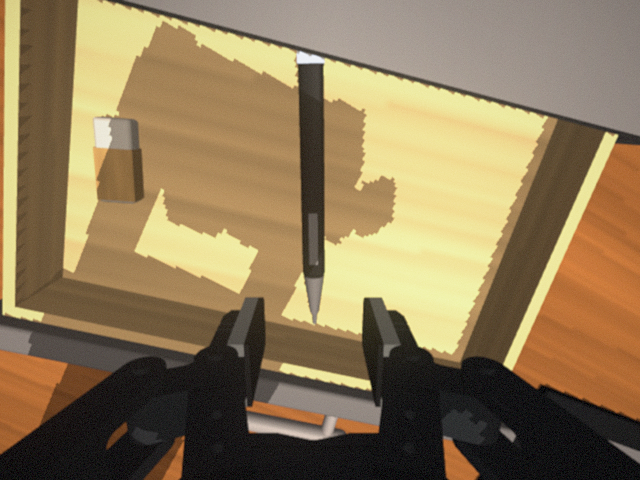

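The pen is centred and aligned: nib (315,325), shoulder (313,275), tail (310,52). Going down to grip.

Call:
servo_tool(increments=[[0.45,0,0,40,0],[0.45,0,0,30,0],[0.45,0,0,10,0],[0.45,0,0,0,0],[0,0,0,0,0],[0,0,0,0,0],[0,0,0,0,0],[0,0,0,0,0]], force=20)

```text
t: 7.55
tool_pos: [0.5528, 0.1298, 0.0325]
tool_rot: [3.045, 0.771, 0.005]
contact_force: [-0.7, 0.0, 5.4]
opening: 0.0117
grip_force: 20.7
```

Call:
servo_tool(increments=[[0,0,0,-3,0],[0,11,0,0,0],[0,11,0,0,0],[0,0,0,-18,0],[0,0,0,-18,0],[0,1,0,-10,0],[0,2,0,-10,0],[0,3,0,-9,0],[0,4,0,-9,0],[0,0,0,0,0]])

```text
t: 8.8
tool_pos: [0.5803, 0.145, 0.1085]
tool_rot: [3.045, 0.771, 0.003]
contact_force: [-1.3, -1.1, 0.4]
opening: 0.0115
grip_force: 19.5
```

```bash
python3 - <<'E'
from h import *
cv2.imwrite("pics/w4.png",np.hstack([cv2.resize(get_image("wrist"),(400,300)),cv2.resize(get_image("side")[60:300,200:520],(400,300))])[:,:,::-1])
E
```

```text
(no output)
```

View pics/w4.png

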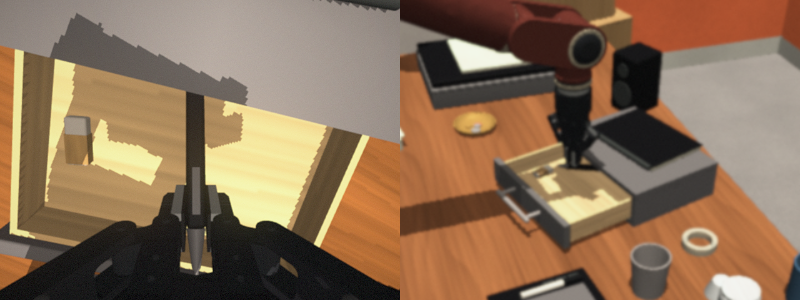

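Left half: the pen is gripped behind the cone with its tail under the roof edge and the nib tilting up between the fingers (197,265). Right half: nothing disturbed. Continuing the arc.

Call:
servo_tool(increments=[[0,5,0,-6,0],[0,5,0,-6,0],[0,5,0,-4,0],[0,5,0,-4,0],[0,6,0,-4,0],[0,6,0,-3,0],[0,6,0,-2,0],[0,5,0,-1,0],[0,0,0,0,0]])

```text
t: 10.02
tool_pos: [0.6176, 0.1654, 0.1373]
tool_rot: [3.046, 0.771, 0.0]
contact_force: [-0.9, -1.1, -0.0]
opening: 0.0098
grip_force: 19.4
```

```bash
python3 - <<'E'
from h import *
o=get_obs();print(o["contact_force"],o["tool_pos"])
g=cv2.resize(get_image("side")[60:260,300:500],(400,400),interpolation=2)
w=cv2.resize(get_image("wrist"),(400,300))
cv2.imwrite("pics/w5.png",np.hstack([cv2.copyMakeBorder(w,0,100,0,0,0),g])[:,:,::-1])
E
```

```text
[-0.90796581 -1.12103367 -0.00693872] [0.61757951 0.16538665 0.13726758]
```

View pics/w5.png

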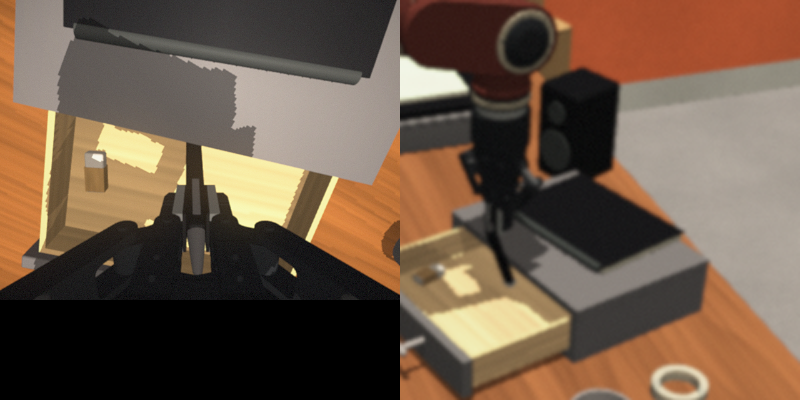

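```bash
python3 - <<'E'
from h import *
o=get_obs();S=cam("side");p=o["tool_pos"];R=Ro.from_rotvec(o["tool_rot"]).as_matrix();n=R[:,1];W=cam("wrist",o)
def plane(C,uv):
    c,Rr,t=C;d=Rr.T@[(uv[0]-c["cx"])/c["fx"],(uv[1]-c["cy"])/c["fy"],1];q=-Rr.T@t
    X=q+d*((p-q)@n)/(d@n);return np.round(1000*R.T@(X-p),1)
print("tcp px",proj(S,p),proj(S,p+R[:,2]*-.019),"side tail",plane(S,(355,202.5)))
for L in(.08,.09,.1,.11,.12):
  for th in(55,65,75): 
    X=p-R[:,2]*.008+L*(R[:,0]*np.cos(np.radians(th))+R[:,2]*np.sin(np.radians(th)));print(L,th,proj(S,X),end=' ')
  print()
im=get_image("side")
print(im[190:222:2,345:369:3].sum(2)//3)
E
```

```text
tcp px [349.1 174.3] [349.2 168.1] side tail [ 27.2  -0.  103.3]
0.08 55 [359.9 186. ] 0.08 65 [356.9 189.8] 0.08 75 [353.7 193.2] 
0.09 55 [361.2 187.7] 0.09 65 [357.9 192. ] 0.09 75 [354.3 195.8] 
0.1 55 [362.5 189.4] 0.1 65 [358.8 194.1] 0.1 75 [354.8 198.3] 
0.11 55 [363.7 191. ] 0.11 65 [359.7 196.3] 0.11 75 [355.3 200.8] 
0.12 55 [365.  192.7] 0.12 65 [360.6 198.4] 0.12 75 [355.9 203.3] 
[[128  60  10  36  56  65  66  93]
 [126  89  11  30  47  61  64  69]
 [126 109  16  35  78  49  61  83]
 [127 123  40  23 109  71  59 117]
 [125 128  70  14 100 116  63  87]
 [124 126 100  25  95 131 111  61]
 [119 124 120  84 113 130 131 100]
 [112 119 124 121 128 127 130 126]
 [114 113 120 125 129 127 126 131]
 [117 123 151 140 128 130 127 128]
 [161 193 202 195 164 139 130 126]
 [206 206 208 206 207 201 162 130]
 [209 207 207 209 206 209 209 146]
 [208 209 207 207 208 203 210 197]
 [206 209 208 206 208 206 204 212]
 [205 206 209 208 205 208 206 204]]
```

The pen now leans about 14° from vertical. In the tool frame its tail is about 27 mm towards +x and 104 mm below the TCP. I'll back out from the roof and rise, then refine the cup position by edge fitting.

Call:
servo_tool(increments=[[0,-12,0,0,0],[0,-12,0,0,0],[0,-12,0,0,0],[0,0,0,-25,0],[0,0,0,-35,0],[0,0,0,-30,0],[0,0,0,0,0]])

```text
t: 11.05
tool_pos: [0.5869, 0.1481, 0.2312]
tool_rot: [3.045, 0.77, 0.011]
contact_force: [0.4, -0.0, 0.2]
opening: 0.0101
grip_force: 24.3
```

```bash
python3 - <<'E'
from h import *
from scipy.optimize import minimize
o=get_obs();print(o["tool_pos"],o["opening"])
D={}
for n in("side","scene"):
    e=cv2.Canny(cv2.imread(f"pics/{n}0.png",0),40,100);D[n]=(cam(n),np.minimum(cv2.distanceTransform(255-e,2,5),6))
a=np.linspace(0,2*np.pi,72,endpoint=False)
def cost(x,full=0):
    s=[]
    for n,(C,d) in D.items():
        for r,z in((.038,.085),(.034,.085)):
            P=np.c_[x[0]+r*np.cos(a),x[1]+r*np.sin(a),0*a+z]
            q=np.array([proj(C,p) for p in P]);s.append(cv2.remap(d,q[:,0].astype("f4"),q[:,1].astype("f4"),1).mean())
    return np.mean(s) if not full else s
g=[(cost((x,y)),x,y) for x in np.arange(.61,.65,.004) for y in np.arange(-.18,-.144,.004)]
m=min(g);r=minimize(cost,m[1:],method="Nelder-Mead",options=dict(initial_simplex=[[m[1],m[2]],[m[1]+.003,m[2]],[m[1],m[2]+.003]]));print(m,r.x,r.fun,cost(r.x,1))
x=np.array([*r.x]);R=Ro.from_rotvec(o["tool_rot"]).as_matrix();print("cup in tool",1000*R.T@(np.r_[x,0]-o["tool_pos"]))
# pen tail after clearing
p=o["tool_pos"];S=cam("side")
X=p+R@[.027,0,.104];print(proj(S,X))
im=get_image("side");cv2.imwrite("pics/s6.png",im[:,:,::-1])
u,v=proj(S,p).astype(int);g=im[v-5:v+50,u-25:u+30].sum(2)//3
print(u,v);[print(v-5+i,''.join('#' if q<45 else '+' if q<80 else '.' for q in g[i])) for i in range(0,55,2)]
E
```

```text
[0.58693396 0.14806976 0.23117045] 0.01007987402241638
(np.float32(0.7263813), np.float64(0.63), np.float64(-0.15599999999999997)) [ 0.62985296 -0.15886536] 0.7126275897026062 [np.float32(0.8914889), np.float32(0.54912114), np.float32(0.8313467), np.float32(0.5785536)]
cup in tool [-109.69597744  289.83497119  231.20007288]
[347.5 178.6]
340 147
142 ...................++####++######+....................+
144 ...................++####+++####+.....................+
146 ..............+++++++####++#####+......................
148 ................++++++###++++++........................
150 ..................++######+++..........................
152 ....................++########+........................
154 .......................+++#######++....................
156 ...........................+++#######++...........+++##
158 ................................++######++...+++#######
160 ....................................+########+#########
162 .....................................+######+++########
164 .....................................+++++++++#########
166 ............................
[... 227 characters left out ...]
..+++++++++++++++++++++...........++++++
176 ..................++++++++++++++++++++++............+++
178 .....................+++++++++++++++++++++.............
180 .......................+++++++++++++++++++++...........
182 ...........................+++++++++++++++++++.........
184 ..............................++++++++++++++++++.......
186 .................................+++++++++++++++++.....
188 ...................................+++++++++++++.......
190 ......................................++++++...........
192 ........................................++++...........
194 ...........................................++++........
196 .............................................++++......
```

```bash
python3 - <<'E'
from h import *
o=get_obs();S=cam("side");C=cam("scene");p=o["tool_pos"];R=Ro.from_rotvec(o["tool_rot"]).as_matrix();n=R[:,1]
print(o["t"],p)
for th in(0,15,30,45,60,76): print(th,[[proj(c,p+R@np.array([L*np.cos(np.radians(th)),0,L*np.sin(np.radians(th))-.008])) for L in(0,.05,.115)] for c in(S,C)])
im=get_image("scene");u,v=proj(C,p).astype(int);g=im[v-10:v+50,u-25:u+35].sum(2)//3
cv2.imwrite("pics/c6.png",im[:,:,::-1])
print(u-25,v);[print(v-10+i,''.join('#' if q<45 else '+' if q<80 else '.' for q in g[i])) for i in range(0,60,2)]
E
```

```text
11.1 [0.58586459 0.14795333 0.22864717]
0 [[array([340.3, 145.6]), array([353.6, 138.8]), array([370.2, 130.2])], [array([374.4, 191.5]), array([391. , 199.5]), array([413.4, 210.2])]]
15 [[array([340.3, 145.6]), array([353.1, 143.5]), array([368.8, 140.9])], [array([374.4, 191.5]), array([390.1, 203.4]), array([410.9, 219.4])]]
30 [[array([340.3, 145.6]), array([351.7, 148.4]), array([365.6, 151.7])], [array([374.4, 191.5]), array([388.1, 206.5]), array([405.9, 226.3])]]
45 [[array([340.3, 145.6]), array([349.6, 153. ]), array([360.8, 162. ])], [array([374.4, 191.5]), array([385.1, 208.6]), array([399. , 230.6])]]
60 [[array([340.3, 145.6]), array([346.8, 157.2]), array([354.8, 171.2])], [array([374.4, 191.5]), array([381.6, 209.4]), array([390.6, 232.2])]]
76 [[array([340.3, 145.6]), array([343.4, 160.8]), array([347.2, 179.3])], [array([374.4, 191.5]), array([377.3, 209. ]), array([380.8, 231. ])]]
349 194
184 ..............+++###############............................
186 ..................++#######++##+............................
188 ........+...........+#####+..##+...........
[... 1072 characters left out ...]
.............................+######+.............
224 .........................................+######+...........
226 ..........................................+####+............
228 ............................................++..............
230 ............................................................
232 ............................................................
234 ............................................................
236 ............................................................
238 ............................................................
240 ............................................................
242 ............................................................
```

The pen swung back to about 43° because its tail dragged on the drawer floor while I backed out. I'll redo the arc with the roof edge nearer the tail, about 95 mm from the grip, so the tail stays clear of the floor.

Call:
servo_tool(increments=[[0,-20,0,0,0],[0,-20,0,0,0],[0,0,0,40,0],[0,0,0,40,0],[0,0,0,22,0],[0,0,0,0,0],[0,13,0,0,0],[0,13,0,0,0],[0,0,0,-7,0],[0,0,0,-7,0],[0,0,0,0,0]])

```text
t: 12.52
tool_pos: [0.5739, 0.1415, 0.1408]
tool_rot: [3.045, 0.771, 0.004]
contact_force: [-0.4, 0.2, 0.1]
opening: 0.0098
grip_force: 24.1
```

Call:
servo_tool(increments=[[0,5,0,-5,0],[0,5,0,-4,0],[0,5,0,-4,0],[0,5,0,-3,0],[0,5,0,-3,0],[0,5,0,-2,0],[0,5,0,-2,0],[0,6,0,-2,0],[0,6,0,-2,0],[0,6,0,-2,0],[0,5,0,-1,0],[0,0,0,0,0]])

```text
t: 14.02
tool_pos: [0.6248, 0.1692, 0.1696]
tool_rot: [3.046, 0.771, 0.001]
contact_force: [-0.4, 0.1, -0.4]
opening: -0.0001
grip_force: 0.0
```

```bash
cat > pen.py <<'E'
from h import *
def pen():
    o=get_obs();S=cam("side");C=cam("scene");p=o["tool_pos"];R=Ro.from_rotvec(o["tool_rot"]).as_matrix()
    print(o["t"],p,R[:2,0],o["contact_force"],o["opening"])
    for th in(30,45,60,75,90): print(th,*[proj(c,p+R@np.array([.115*np.cos(np.radians(th)),0,.115*np.sin(np.radians(th))])) for c in(S,C)])
    im=get_image("side");u,v=proj(S,p).astype(int);g=im[v-5:v+50,u-25:u+35].sum(2)//3
    print(u-25,v);[print(v-5+i,''.join('#' if q<45 else '+' if q<80 else '.' for q in g[i])) for i in range(0,48,2)]
pen()
E
python3 pen.py
```

```text
14.025 [0.62479101 0.16924514 0.16955473] [0.87957073 0.4757677 ] [-0.42237396  0.07669393 -0.42954405] -0.00011644558494346812
30 [375.1 167.4] [418.4 254.6]
45 [370.5 177.2] [411.3 258.4]
60 [364.7 186. ] [402.9 259.6]
75 [358.  193.4] [393.7 258.1]
90 [350.7 198.9] [384.2 254.1]
326 162
157 ....................++++++#####+.....++#####################
159 .....................+++++######++##########################
161 ......................++++##################################
163 ......................+++++#################################
165 .....................+++++##################################
167 ..............++++++++++++++################################
169 ++++....+++++++++++++++++++++++#############################
171 ++++++++++++++++++++++++++++++++++##########################
173 ....+++++++++++++++++++++++++++++++++#######################
175 .......+++++++++++++++++++++++++++++++++####################
177 .........++++++++++++++++++++++++++++++++++#################
179 ............++++++++++++++++++++++++++++++++++####+++++#####
181 ..............++++++++++++++++++++++++++++++++++++++++++++##
183 ..................++++++++++++++++++++++++++++++....++++++++
185 ....................+++++++++++++++++++++++++..........+++++
187 .......................+++++++++++++++++++................++
189 .........................++++++++++++++++++.................
191 ............................++++++..++++++..................
193 ..............................++++..........................
195 .................................++++.......................
197 ...................................++++.....................
199 ......................................++++..................
201 ........................................++++................
203 ...........................................+++..............
```

The pen slipped out of the grip near the cone, so it should be back in the drawer. I'll back off and locate it with the wrist camera, numerically.

Call:
servo_tool(increments=[[0,0,0,-25,0],[0,-20,0,-25,0],[0,-40,-6,0,0],[0,-42,-5,0,0],[0.4,0,0,0,0],[0.4,0,0,0,0],[0.4,0,0,0,0]])

```text
t: 14.95
tool_pos: [0.5303, 0.1304, 0.2197]
tool_rot: [3.045, 0.771, 0.001]
contact_force: [0.1, 0.5, -0.2]
opening: 0.0343
grip_force: 0.0
```

```bash
python3 - <<'E'
from h import *
import pickle
o=get_obs();pickle.dump(o,open("o7.pkl","wb"));im=get_image("wrist");cv2.imwrite("pics/w7.png",im[:,:,::-1])
print(o["tool_pos"],o["tool_rot"])
g=im.max(2)
sm=cv2.resize(g,(107,48),interpolation=cv2.INTER_AREA)
for r in sm[:36]:print(''.join('#' if q<55 else '+' if q<110 else '.' if q<190 else ' ' for q in r))
E
```

```text
[0.53029821 0.13041252 0.21967735] [3.04544609e+00 7.70841921e-01 1.11046431e-03]
....................++.....................................................................................
......................+. ++................................................................................
.......................  ....  ............................................................................
.............  ........  ...          .....................................................................
..............     ...  ....    ....        .............................................................++
................        ....   .......             ......................................................++
...................     .... ............                 ..............................................+++
.............  ......   .... ................                   ................................   ......++
................  ....  .........................                     .........................       ...++
 ..................    .... ..................
[... 2169 characters left out ...]
.............    ..  ....    ...         ...    .+++
.. ....    ..       ......................++#.        ......#++............+......+... .....       ...   .+
..........    ...  ....................##+++#......... .   .#+++#+...............#####++.......       .... 
.............     ....................##+++##.        . .. .##+++##.   ........+##+++######+......      ...
................ ....................##++++##.             .##+++##+.         .##+++###++######++.....     
..................+.................+##++.###.             .###.+###+.       .##+++###+....++######++..... 
...................++++++++++....+#######+##+              .###+######+     .###++###+.........++######++..
```

```bash
python3 - <<'E'
from h import *
import pickle
o=pickle.load(open("o7.pkl","rb"));W=cam("wrist",o);R=Ro.from_rotvec(o["tool_rot"]).as_matrix()
im=cv2.imread("pics/w7.png");m=(im.max(2)<75).astype("u1");m[290:]=0
n,l,s,c=cv2.connectedComponentsWithStats(m)
for i in range(1,n):
    if s[i,4]>150:
        pts=np.argwhere(l==i)[:,::-1].astype("f4");print(s[i],cv2.minAreaRect(pts))
        vx,vy,x,y=cv2.fitLine(pts,2,0,.01,.01).ravel();t=(pts-[x,y])@[vx,vy]
        if s[i,4]<4000:
            L=[]
            for k in np.arange(t.min()-30,t.max()+55,4):
                u,v=x+k*vx,y+k*vy
                if 0<=u<640 and 0<=v<480:L.append((int(u),int(v),im[int(v),int(u)].tolist(),np.round(1000*(R.T@(ray(W,(u,v),.0285)-o["tool_pos"]))[:2]).tolist()))
            for q in L:print(*q)
E
```

```text
[109   0  90  24 260] ((152.37591552734375, 15.746561050415039), (91.92229461669922, 9.780783653259277), 14.826481819152832)
98 0 [50, 102, 173] [159.0, -158.0]
102 1 [52, 105, 172] [159.0, -155.0]
106 2 [54, 105, 174] [158.0, -152.0]
110 3 [51, 101, 166] [157.0, -150.0]
114 4 [51, 77, 114] [157.0, -147.0]
118 5 [40, 47, 55] [156.0, -144.0]
121 6 [55, 53, 58] [156.0, -141.0]
125 6 [43, 46, 53] [155.0, -138.0]
129 7 [46, 50, 55] [154.0, -136.0]
133 8 [44, 46, 50] [154.0, -133.0]
137 9 [42, 48, 57] [153.0, -130.0]
141 10 [65, 92, 118] [153.0, -127.0]
145 11 [104, 154, 164] [152.0, -124.0]
149 12 [70, 104, 114] [151.0, -121.0]
153 13 [50, 64, 73] [151.0, -119.0]
157 14 [59, 69, 80] [150.0, -116.0]
160 14 [42, 48, 55] [150.0, -113.0]
164 15 [44, 50, 60] [149.0, -110.0]
168 16 [42, 48, 54] [149.0, -107.0]
172 17 [46, 54, 61] [148.0, -104.0]
176 18 [46, 57, 65] [147.0, -101.0]
180 19 [54, 66, 71] [147.0, -99.0]
184 20 [52, 61, 69] [146.0, -96.0]
188 21 [53, 62, 70] [146.0, -93.0]
192 22 [58, 60, 70] [145.0, -90.0]
196 22 [85, 89, 96] [144.0, -87.0]
199 23 [71, 80, 83] [144.0, -84.0]
203 24
[... 1188 characters left out ...]
0, 274.0]
623 247 [57, 62, 65] [-33.0, 273.0]
623 243 [51, 55, 62] [-29.0, 273.0]
624 239 [57, 63, 67] [-26.0, 273.0]
624 235 [57, 59, 63] [-22.0, 273.0]
625 231 [52, 62, 86] [-19.0, 272.0]
625 227 [34, 64, 105] [-15.0, 272.0]
626 223 [35, 62, 101] [-11.0, 272.0]
627 220 [38, 65, 108] [-8.0, 271.0]
627 216 [36, 69, 110] [-4.0, 271.0]
628 212 [30, 62, 106] [-1.0, 271.0]
628 208 [43, 79, 134] [2.0, 270.0]
629 204 [52, 102, 171] [6.0, 270.0]
630 200 [51, 109, 178] [9.0, 270.0]
630 196 [60, 115, 189] [13.0, 270.0]
631 192 [56, 114, 191] [16.0, 269.0]
631 188 [57, 107, 179] [19.0, 269.0]
632 184 [59, 108, 176] [23.0, 269.0]
632 180 [54, 110, 183] [26.0, 268.0]
633 176 [55, 108, 185] [29.0, 268.0]
```

Too much noise from thresholds, so I'll use the last picture view on this.

View pics/w7.png

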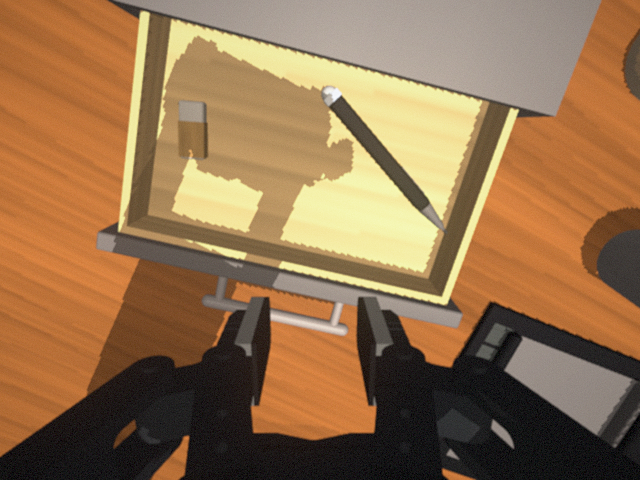

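The pen runs from its tail cap (324,92) to its nib (444,230), with the shoulder at (425,205). I'll regrip it farther from the cone, at 60 mm.

```bash
python3 - <<'E'
from h import *
import pickle
o=pickle.load(open("o7.pkl","rb"));W=cam("wrist",o);R=Ro.from_rotvec(o["tool_rot"]).as_matrix()
P={n:ray(W,uv,.0285) for n,uv in dict(nib=(444,230),sh=(425,205),tail=(324,92)).items()}
d=P["tail"]-P["nib"];L=np.linalg.norm(d);d/=L
print(P,L,np.linalg.norm(P["sh"]-P["nib"]));X=P["nib"]+d*.060
td=R.T@d;print("spin",np.degrees(np.arctan2(td[1],td[0])),"grip",X)
nx=d;ny=np.cross([0,0,-1],d);D=X-get_obs()["tool_pos"];print("after spin tx,ty",1000*D@nx,1000*D@ny,get_obs()["tool_pos"])
print("walls unit x of tail",P["tail"][:2]@[.967,.255],"roof .658")
E
```

```text
{'nib': array([0.5701, 0.0219, 0.0285]), 'sh': array([0.5808, 0.0485, 0.0285]), 'tail': array([0.619 , 0.1677, 0.0285])} 0.15378182597433285 0.028671414335536338
spin -43.051041544981544 grip [0.58917898 0.07878579 0.0285    ]
after spin tx,ty -30.219054323898966 72.33578894473261 [0.53020682 0.13043791 0.21948904]
walls unit x of tail 0.6413365 roof .658
```

Call:
servo_tool(increments=[[0.45,0,0,0,-8.6],[0.45,0,0,0,-8.6],[0.45,0,0,0,-8.6],[0.45,0,0,0,-8.6],[0.45,0,0,0,-8.6],[0.45,-15,36,20,0],[0.45,-15,36,30,0],[0.45,0,0,40,0],[0.45,0,0,20,0],[0.45,0,0,0,0],[0.45,0,0,0,0]], force=30)

```text
t: 16.38
tool_pos: [0.5891, 0.0792, 0.1111]
tool_rot: [2.549, 1.833, 0.004]
contact_force: [-1.4, -0.7, -0.3]
opening: 0.0384
grip_force: 0.0
```

```bash
cat > col.py <<'E'
from h import *
o=get_obs();im=get_image("wrist").max(2);print(o["tool_pos"],o["opening"])
W=cam("wrist",o);R=Ro.from_rotvec(o["tool_rot"]).as_matrix()
for d in(0,.06,-.1): print("expect nib/tail at",d,proj(W,np.r_[o["tool_pos"][:2],.0285]+R[:,0]*(-d)))
for v in range(20,340,12):print(v,''.join('#' if q<75 else '+' if q<120 else '.' for q in im[v,250:380:2]))
E
python3 col.py
```

```text
[0.58910199 0.07922182 0.11109135] 0.038390694729923625
expect nib/tail at 0 [313.5 249.8]
expect nib/tail at 0.06 [313.6 339.4]
expect nib/tail at -0.1 [313.4  67.1]
20 ...........................................###+++++++++++++++++++
32 ..............................................+##++++++++++++++++
44 ..................................................##+++++++++++++
56 .....................................................+##+++++++++
68 .........................................................##++++++
80 ............................................................+##++
92 ................................................................#
104 ............................+###########.........................
116 ............................############.........................
128 ............................############.........................
140 ............................############.........................
152 ............................###########+.........................
164 ............................###########+.........................
176 ..........................
[... 249 characters left out ...]

224 ............................##########+..........................
236 ............................##########+..........................
248 ............................##########+..........................
260 ............................##+++++++#...........................
272 ............................#++++++++#...........................
284 ............................##+++++++#...........................
296 ............................#+++++++#+...........................
308 +++####......................+...........................#####+++
320 +######+..........................................+++++++#######+
332 #######+................................++++++++++++++++#########
```

Call:
servo_tool(increments=[[0.45,-3,2,40,0],[0.45,0,0,30,0],[0.45,0,0,6,0],[0.45,0,0,0,0],[0,0,0,0,0],[0,0,0,0,0],[0,0,0,0,0],[0,0,0,0,0]], force=30)

```text
t: 17.42
tool_pos: [0.5901, 0.0756, 0.035]
tool_rot: [2.55, 1.833, 0.003]
contact_force: [-1.3, 1.0, 6.2]
opening: 0.0003
grip_force: 3.0
```

Missed: the fingers shut just above the pen. I'll open and probe for the floor gently to get the true tip height.

Call:
servo_tool(increments=[[0.45,0,0,-10,0],[0.45,0,0,0,0],[0.45,0,0,0,0],[0.45,0,0,0,0]])

```text
t: 17.92
tool_pos: [0.5886, 0.0753, 0.0428]
tool_rot: [-2.551, -1.833, 0.001]
contact_force: [0.4, 0.4, -0.0]
opening: 0.0383
grip_force: 0.0
```

```bash
python3 col.py | head -45
```

```text
[0.58857369 0.07527652 0.04284399] 0.038291747263843046
expect nib/tail at 0 [314.1 298.2]
expect nib/tail at 0.06 [314.1 414.5]
expect nib/tail at -0.1 [314.  41.]
20 .................................................................
32 .................................................................
44 .................................................................
56 .................................................................
68 .................................................................
80 ...........................#################+....................
92 ...........................#################+....................
104 ...........................#################+....................
116 ...........................#################.....................
128 ...........................#################.....................
140 ...........................#################.....................
152 ...........................#################.....................
164 ...........................################+.....................
176 ...........................#
[... 247 characters left out ...]

224 ...........................###############+......................
236 ...........................###############+......................
248 ..........................+###############+......................
260 ..........................+###############.......................
272 ..........................+###############+......................
284 ..........................+###############.......................
296 ..........................+###############.......................
308 +++####...................+###############...............#####+++
320 +######+...................##############+...............#######+
332 #######+...................##############................########
```

Call:
servo_tool(increments=[[0.45,0,2,8,0],[0.45,0,0,6,0],[0.45,0,0,0,0],[0.45,0,0,0,0]])

```text
t: 18.48
tool_pos: [0.5908, 0.0747, 0.0292]
tool_rot: [-2.551, -1.833, 0.0]
contact_force: [0.1, 0.7, -0.9]
opening: 0.0384
grip_force: 0.0
```

Call:
servo_tool(increments=[[0.45,0,0,4,0],[0.45,0,0,0,0],[0.45,0,0,0,0]])

```text
t: 18.85
tool_pos: [0.5909, 0.0747, 0.0254]
tool_rot: [2.551, 1.833, 0.0]
contact_force: [-0.4, -0.0, 0.1]
opening: 0.0381
grip_force: 0.0
```

Call:
servo_tool(increments=[[0.45,0,0,4,0],[0.45,0,0,0,0],[0.45,0,0,0,0]])

```text
t: 19.23
tool_pos: [0.5908, 0.0747, 0.0212]
tool_rot: [-2.551, -1.833, 0.0]
contact_force: [0.3, -0.3, -0.4]
opening: 0.0385
grip_force: 0.0
```

Call:
servo_tool(increments=[[0.3,0,0,0,0],[0,0,0,0,0],[0,0,0,0,0],[0,0,0,0,0],[0,0,0,0,0]], force=30)

```text
t: 19.85
tool_pos: [0.5917, 0.075, 0.0225]
tool_rot: [2.551, 1.833, 0.003]
contact_force: [-1.4, 0.7, 5.0]
opening: 0.012
grip_force: 33.3
```

Gripped properly this time (12 mm opening, tips at the floor). I'll lift slightly and spin to point the tail under the roof.

Call:
servo_tool(increments=[[0,0,0,-8,0],[0,0,0,0,9.45],[0,0,0,0,9.45],[0,0,0,0,9.45],[0,0,0,0,9.45],[0,0,0,0,9.45],[0,0,0,0,9.45],[0,-12,0,0,0],[0,0,0,-15,0],[0,0,0,-15,0],[0,0,0,0,0]])

```text
t: 21.22
tool_pos: [0.5804, 0.0716, 0.0615]
tool_rot: [3.115, 0.403, 0.005]
contact_force: [0.5, 0.4, -0.4]
opening: 0.0119
grip_force: 31.5
```

```bash
python3 pen.py; python3 - <<'E'
from h import *
o=get_obs();p=o["tool_pos"];print("h",(.658-p[:2]@[.967,.255]),"R",Ro.from_rotvec(o["tool_rot"]).as_matrix()[:2,0])
E
```

```text
21.225 [0.58042948 0.07164172 0.0614716 ] [0.96708396 0.25443726] [ 0.47654446  0.37662092 -0.38542933] 0.011887992557982325
30 [377.2 225. ] [366.2 288. ]
45 [371.4 234.2] [361.4 290.4]
60 [364.1 242.4] [355.6 290. ]
75 [355.7 249.1] [349.1 287. ]
90 [346.6 253.9] [342.4 281.7]
322 219
214 ...................+###+++###############+..................
216 ...................+###+++##########+++.....................
218 .................+#####+++######++..........................
220 .................+####++++###++.............................
222 .................+++++......................................
224 ............................................................
226 ............................................................
228 ............................................................
230 ............................................................
232 ............................................................
234 ++..........................................................
236 ++++.....................................................+++
238 +++++++.............................................++++++++
240 +++++++++.......................................+++++++.....
242 +++++++++++++++............................+++++............
244 +++++++++++++++........................++++.................
246 +++++++++++++++..................++++++.....................
248 +++++++++++++++.............+++++++.........................
250 +++++++++++++++........+++++++..............................
252 +++++++++++++++...++++++++..................................
254 ..+++++++++++++++++++.......................................
256 ....+++++++++++++...........................................
258 ......+++++++++.............................................
260 ........++++++..............................................
h 0.07870308841437346 R [0.96713153 0.25426359]
```

Orientation is as planned (h = 79 mm) and the pen is still held. First half of the arc now.

Call:
servo_tool(increments=[[0,1,0,-10,0],[0,2,0,-10,0],[0,3.5,0,-10,0],[0,4.5,0,-9,0],[0,6,0,-9,0],[0,6.5,0,-8,0],[0,8,0,-7,0],[0,8.5,0,-6,0],[0,0,0,0,0]])

```text
t: 22.4
tool_pos: [0.6192, 0.082, 0.1294]
tool_rot: [3.116, 0.402, 0.003]
contact_force: [-2.2, -0.7, -0.7]
opening: 0.0117
grip_force: 29.4
```

```bash
python3 pen.py
```

```text
22.4 [0.61920119 0.08199094 0.12938691] [0.96721303 0.2539586 ] [-2.2331189  -0.73386849 -0.70728678] 0.011731009621447288
30 [390.4 199.9] [377.7 278.1]
45 [384.5 209.3] [372.5 280.7]
60 [377.  217.6] [366.2 280.5]
75 [368.5 224.3] [359.3 277.5]
90 [359.4 229.1] [352.2 272.1]
335 193
188 ...............++#######+++######+++++.............+++++++++
190 .................+######+++######++++++...............++++++
192 ...................+###++++#####++++++++.................+++
194 .....................+#++++###++++++++++++..................
196 ......................+++++##++++++++++++++.................
198 ........................+######+++++++++++++++..............
200 ..........................+#######+++++++++++++.............
202 ............................+#######++++++++++++............
204 .............................+########+++++++...............
206 ...............................+########+++.................
208 .................................+######++++................
210 ..................................+###++...+++..............
212 .............................................++++...........
214 ................................................+++........+
216 ..................................................++++++++++
218 ...................................................+++++++++
220 ...................................................+++++++++
222 ..................................................++++++++++
224 ..................................................++++++++++
226 ..................................................++++++++++
228 ..................................................++++++++++
230 ..................................................++++++++++
232 .................................................+++++++++++
234 ................................................++++++++++++
```

Call:
servo_tool(increments=[[0,6,0,-3,0],[0,6,0,-3,0],[0,7,0,-2,0],[0,7,0,-2,0],[0,6,0,-1,0],[0,6,0,0,0],[0,0,0,0,0],[0,-14,0,-5,0],[0,-16,0,-10,0],[0,-16,0,-10,0],[0,0,0,-40,0],[0,0,0,0,0]])

```text
t: 23.95
tool_pos: [0.6124, 0.0797, 0.2097]
tool_rot: [3.115, 0.402, 0.017]
contact_force: [0.4, -0.8, 1.2]
opening: 0.0116
grip_force: 29.3
```

```bash
python3 pen.py
```

```text
23.95 [0.61241734 0.07973181 0.20968647] [0.96724467 0.25363413] [ 0.42390665 -0.81623515  1.15953202] 0.011555531273669904
30 [390.4 174.8] [377.7 252.3]
45 [384.3 184.7] [372.4 255.6]
60 [376.7 193.3] [365.9 255.9]
75 [367.9 200.2] [358.8 253.3]
90 [358.4 205.1] [351.5 248.2]
334 166
161 .................#######++##################################
163 .................+#####+++##################################
165 .................+#####+++##################################
167 ..................+###+++++#################################
169 ..................+#####+++++++#############################
171 ..................+######++++++++++#########################
173 +..................+####+...++++++++++######################
175 ++++...............+#####.......+++++++++###################
177 .+++++..............+####+........++++++++++################
179 ...+++++...........+######++.........++++++++++#############
181 ......++++++..++++++#######+++++++.......+++++++++##########
183 ..........+++++++++++######++++++++.........+++++++++#######
185 .............++++++++#######++++++++...........+++++++++####
187 ...............+++++++######++++++++++............+++++++++#
189 ..................+++########++++++++++..............+++++++
191 ....................++######++++++++++++................++++
193 .......................++#+++.++++++++++++.................+
195 .............................++++++++++++++.................
197 ............................+++++++++++++++++...............
199 ..............................++++++++++++++++++............
201 ................................+++++++++++++...............
203 ...................................+++++++..................
205 .....................................++++...................
207 ........................................+++.................
```

The pen is now steep, about 78°, and still held. Next I'll compute the settled offsets and the tin clearance.

```bash
python3 - <<'E'
from h import *
o=get_obs();p=o["tool_pos"];R=Ro.from_rotvec(o["tool_rot"]).as_matrix();S=cam("side");C=cam("scene");print(p)
b={"side":get_image("side"),"scene":get_image("scene")}
for n,c in(("side",S),("scene",C)):
    print(n,"tcp",proj(c,p),{th:[proj(c,p+R@np.array([L*np.cos(np.radians(th)),0,L*np.sin(np.radians(th))-.006])).tolist() for L in(.05,.098)] for th in(70,80,90)})
u,v=proj(C,p).astype(int);g=b["scene"][v-5:v+55,u-25:u+30].sum(2)//3
print(u-25);[print(v-5+i,''.join('#' if q<45 else '+' if q<80 else '.' for q in g[i])) for i in range(0,60,3)]
print("tin base approx",ray(S,(462,352),0),ray(C,(178,338),0),"top",ray(S,(470,294),.19),ray(C,(168,285),.19))
D=np.r_[.6174,-.1623,0]-p;print("move",1000*R.T@D)
E
```

```text
[0.61136592 0.07972709 0.20729568]
side tcp [358.8 167.4] {70: [[364.1, 179.6], [368.8, 192.7]], 80: [[361.3, 181.3], [363.5, 196.0]], 90: [[358.5, 182.6], [358.1, 198.5]]}
scene tcp [352.6 213. ] {70: [[356.4, 229.7], [359.8, 247.0]], 80: [[354.2, 228.6], [355.7, 244.8]], 90: [[352.1, 227.0], [351.5, 241.7]]}
327
208 .................++#####+..+###+.++....................
211 ..................+#####...+###+.......................
214 ...................++##+.....++........................
217 .....................##++++............................
220 ....................+######+...........................
223 .....................+#####+...........................
226 ......................#####+...........................
229 ......................+####+...........................
232 ......................+#####+..........................
235 .......................#####+..........................
238 ........................###+...........................
241 .......................................................
244 .......................................................
247 .......................................................
250 .......................................................
253 .......................................................
256 .......................................................
259 .......................................................
262 .......................................................
265 .......................................................
tin base approx [ 0.6837 -0.3758  0.    ] [ 0.6658 -0.3887  0.    ] top [ 0.6617 -0.3939  0.19  ] [ 0.6793 -0.3837  0.19  ]
move [-56.89481669 235.36064202 207.25195074]
```

```bash
python3 - <<'E'
from h import *
o=get_obs();p=o["tool_pos"];R=Ro.from_rotvec(o["tool_rot"]).as_matrix();S=cam("side");C=cam("scene")
I=[get_image("side"),get_image("scene")];print(p)
# residuals of calib check and fine local dump of pen line
def line(im,c,r0,r1):
    u,v=proj(c,p).astype(int);out=[]
    for r in range(r0,r1):
        row=im[r,u-14:u+14].max(1).astype(int);k=np.where(row<50)[0]
        out.append((r,(u-14+k.mean()).round(1) if len(k) else None,len(k)))
    return out
print(line(I[0],S,168,200)[::2]);print(line(I[1],C,214,246)[::2])
a,b=(360,192.5),(352.7,239.5);X=tri(S,a,C,b);print("end",X,1000*R.T@(X-p),proj(S,X),proj(C,X))
X=tri(S,(357,180),C,(350.8,226.5));print("mid",X,1000*R.T@(X-p),proj(S,X),proj(C,X))
E
```

```text
[0.60985259 0.0797182  0.2040185 ]
[(168, np.float64(361.7), 18), (170, np.float64(362.2), 12), (172, np.float64(359.2), 6), (174, np.float64(354.5), 4), (176, np.float64(354.5), 4), (178, np.float64(355.0), 5), (180, np.float64(355.5), 6), (182, np.float64(356.0), 7), (184, np.float64(356.0), 7), (186, np.float64(356.5), 6), (188, np.float64(356.5), 8), (190, np.float64(357.0), 7), (192, np.float64(358.5), 6), (194, np.float64(358.5), 4), (196, None, 0), (198, None, 0)]
[(214, np.float64(351.4), 5), (216, np.float64(348.5), 2), (218, np.float64(349.8), 4), (220, np.float64(350.5), 6), (222, np.float64(350.5), 6), (224, np.float64(350.0), 5), (226, np.float64(351.0), 5), (228, np.float64(351.5), 4), (230, np.float64(351.5), 4), (232, np.float64(351.5), 4), (234, np.float64(352.0), 5), (236, np.float64(352.0), 5), (238, np.float64(352.5), 4), (240, None, 0), (242, None, 0), (244, None, 0)]
end [0.61840217 0.08068391 0.12971613] [ 8.47534323  1.23359794 74.30690662] [360.5 193.2] [353.  238.8]
mid [0.60963929 0.07877574 0.16791048] [-0.46462373  0.85702999 36.10778678] [357.9 181.4] [351.4 225.2]
```

Tail offset in the tool frame is about (10, 1, 83) mm, with a lean of about 13°. Moving above the cup and re-measuring there.

Call:
servo_tool(increments=[[0,-6,33,0,0],[0,-6,34,0,0],[0,-6,34,0,0],[0,-7,34,0,0],[0,-7,34,0,0],[0,-6,33,0,0],[0,-6,33,0,0],[0,0,0,0,0],[0,0,0,0,0],[0,0,0,0,0],[0,0,0,0,0]])

```text
t: 25.58
tool_pos: [0.6273, -0.1577, 0.2042]
tool_rot: [-3.115, -0.404, 0.0]
contact_force: [0.1, -1.0, -0.6]
opening: 0.0112
grip_force: 29.3
```

```bash
cat > tail.py <<'E'
from h import *
o=get_obs();p=o["tool_pos"];R=Ro.from_rotvec(o["tool_rot"]).as_matrix();S=cam("side");C=cam("scene")
print(p,o["opening"])
for n,c in(("side",S),("scene",C)):
    im=get_image(n);u,v=proj(c,p+R@[.005,0,.05]).astype(int);print(n,"tail exp",proj(c,p+R@[.0105,.001,.083]))
    for r in range(v-14,v+30,2):print(r,u-20,''.join('#' if q<45 else '+' if q<80 else '.' if q<150 else ' ' for q in im[r,u-20:u+24].max(1)))
E
python3 tail.py
```

```text
[ 0.62729284 -0.15773743  0.20423034] 0.011157438462498307
side tail exp [404.6 249.6]
224 383 ...+++++++++#####++++.++++++++++++++++++++..
226 383 ...+++++++++#######++++++++++++++++++....   
228 383 ...++++++++++#######+++++++++++++....       
230 383 ..+++++++++++#######++++++++.....           
232 383 ..+++++++++++#######+++.....                
234 383 .++++++++++++#######+.                      
236 383 ++++++++++++++######.                       
238 383 .++++++++......#####+.                      
240 383  ........     .+####+.                      
242 383               ..####+.                      
244 383                .#####..                     
246 383                .+####+.                     
248 383         . ......+####+..                    
250 383 .................++.........                
252 383 ................................            
254 383 ................................          ..
256 383 ...............................           ..
258 383  ......................++......            .
260 383  .. ..................+++++++...            
262 38
[... 647 characters left out ...]
..++#+.    
262 243                  .#####++#######+....+##+.  
264 243                  .+####+..+######....++##+..
266 243                   .####+...+####+##########+
268 243                    .... ...++###############
270 243                    .....     .++#####++.....
272 243              .......................    ....
274 243     ....  ........................      ....
276 243 ..+++.  ...........................     ....
278 243 ####+. ............................    .....
280 243 ####.  .............................   .....
282 243 ##++.  .............................   .....
284 243 .       ............................   .....
286 243           ..........................   .....
```

```bash
python3 - <<'E'
from h import *
S,C=cam("side"),cam("scene");o=get_obs();p=o["tool_pos"];R=Ro.from_rotvec(o["tool_rot"]).as_matrix()
X=tri(S,(401.8,249),C,(264.5,267));print(p,X,1000*R.T@(X-p),proj(S,X),proj(C,X))
M=tri(S,(398.5,229),C,(260.3,252));print(1000*R.T@(M-p),proj(S,M),proj(C,M))
c=np.array([.630,-.159,.085]);print("cup-tail in tool",1000*R.T@(c-X))
E
```

```text
[ 0.62733438 -0.15806596  0.20441201] [ 0.63126596 -0.15493648  0.12376839] [ 4.58516817 -2.03045391 80.64426166] [401.8 249. ] [264.5 267. ]
[-2.75460601 -2.77953495 29.87191973] [400.7 231.9] [261.8 249.4]
cup-tail in tool [-2.2655283   3.60470091 38.76824174]
```

Call:
servo_tool(increments=[[0,2,3,0,0],[0,0,0,20,0],[0,0,0,20,0],[0,0,0,20,0],[0,0,0,15,0],[0,0,0,15,0],[0,0,0,10,0],[0,0,0,0,0],[0,0,0,0,0]])

```text
t: 26.8
tool_pos: [0.6305, -0.1613, 0.1051]
tool_rot: [3.115, 0.402, 0.002]
contact_force: [-0.0, -0.6, -0.3]
opening: 0.0115
grip_force: 29.3
```

Call:
servo_tool(increments=[[0,0,0,5,0],[0,0,0,0,0],[0.25,0,0,0,0],[0.4,0,0,0,0],[0.6,0,0,0,0],[0.6,0,0,0,0]])

```text
t: 27.55
tool_pos: [0.63, -0.1611, 0.0994]
tool_rot: [3.116, 0.402, 0.0]
contact_force: [-0.5, -0.1, -0.4]
opening: 0.0507
grip_force: 0.0
```

Call:
servo_tool(increments=[[0.6,0,0,-20,0],[0.6,0,0,-40,0],[0.6,0,0,-50,0],[0.6,0,0,-30,0],[0.6,0,0,0,0]])

```text
t: 28.18
tool_pos: [0.632, -0.1618, 0.2454]
tool_rot: [3.111, 0.401, 0.013]
contact_force: [0.0, -0.5, -1.6]
opening: 0.0513
grip_force: 0.0
```

```bash
python3 - <<'E'
from h import *
S,C=cam("side"),cam("scene")
for n,c,z in(("side",S,.165),("scene",C,.165)):
    im=get_image(n);u,v=proj(c,(.63,-.159,.1)).astype(int);print(n,u-30)
    for r in range(v-36,v+44,3):print(r,''.join('#' if q<45 else '+' if q<80 else '.' if q<150 else ' ' for q in im[r,u-30:u+30].max(1)))
    cv2.imwrite(f"pics/{n}8.png",im[:,:,::-1])
    print({f:proj(c,X).tolist() for f,X in dict(v165=(.63,-.159,.165),rim=(.63,-.159,.085)).items()})
E
```

```text
side 371
222             ...++++++++++++++++++++++++++++++++++++++++++++.
225     ...........+++++++++++++++++++++++++++++++++++++....    
228 ..............+++++++++++++++++++++++++++++++....           
231 ..............+++++++++++++++++++++++.....                  
234 .............+++++++++++++++++....                          
237 ..........+++++++++++++.....                                
240 ........     ........                                       
243                                                             
246                                                             
249 ............................................                
252 ...........+++................................              
255            ..++..............................         ...   
258             .+++++++.............+++++.......          .....
261            ...+####+++.........++++++++++++..             ..
264               ..+##++++..........+++++++++++..              
267               ..+###+++++.......+++++++++++...              
270              ..+...++###++......++++++++...... 
[... 1824 characters left out ...]
..
289                  ....    ..+++++..............    ..........
292                   ...........................      .........
295                    ........................+...  ...........
298                    .........................................
301                     .......................+................
304                      .......................................
307                       ......................................
310                          ...................................
313                                 ............................
316                                     ........     ...........
{'v165': [261.6, 254.3], 'rim': [263.7, 278.6]}
```

```bash
python3 - <<'E'
from h import *
S,C=cam("side"),cam("scene")
a=tri(S,(388,262),C,(253.5,261));print("shoulder?",a,proj(S,a),proj(C,a))
a=tri(S,(381.5,251.5),C,(251.5,250.5));print("nib?",a,proj(S,a),proj(C,a))
for n in("side","scene"):
    im=cv2.imread(f"pics/{n}8.png");r=(slice(240,275),slice(374,400)) if n=="side" else (slice(238,270),slice(240,266))
    b=im[r].astype(int);print(n,r[0].start,r[1].start)
    for i in range(0,b.shape[0],2):print(r[0].start+i,' '.join("%3d"%(q[2]-q[0]) for q in b[i,::2]),'|',' '.join("%3d"%q.max() for q in b[i,::2]))
# predicted appearance for lean hypotheses: tail at wall, rim contact opposite; direction phi
for phi in(180,195,210):
  for al in(20,26,32):
    d=np.r_[np.cos(np.radians(phi))*np.sin(np.radians(al)),np.sin(np.radians(phi))*np.sin(np.radians(al)),np.cos(np.radians(al))]
    rim=np.array([.63,-.159,.085])+.027*np.r_[d[:2]/np.linalg.norm(d[:2]),0]
    t=rim-d*(.085-.01)/d[2];print(phi,al,"nib",proj(S,t+.16*d),proj(C,t+.16*d),"sh",proj(S,t+.128*d),proj(C,t+.128*d),"rim",proj(S,rim),proj(C,rim),"tail r",np.linalg.norm(t[:2]-[.63,-.159]))
E
```

```text
shoulder? [ 0.59031379 -0.17228037  0.11177995] [387.6 261.4] [253.2 261.5]
nib? [ 0.57707168 -0.16947801  0.13861072] [382.2 252.5] [252.  249.7]
side 240 374
240  61  76  89 100 100  74  30  40  69  97 113 115 114 |  99 119 140 158 162 133  88 103 131 165 184 186 183
242 100 106 110 109 105 105 100 104 109 115 118 117 115 | 158 167 176 173 168 168 166 171 175 184 189 186 184
244 118 111 108 112 107 106 111 114 113 112 117 116 115 | 188 176 173 176 171 170 178 182 181 181 186 188 184
246 108 102  95  97  99  99 102 110 111 101 101 104 102 | 172 160 151 152 157 155 161 177 176 160 159 164 162
248  69  65  59  58  56  63  66  76  77  65  61  62  64 | 110 103  96  93 104 104 104 120 120 103  96  99 100
250  66  63  60  53  34  34  50  56  57  58  56  58  60 | 104 102  95  89  82  86  84  88  91  92  89  91  96
252  67  67  64  57  35  13  30  52  57  57  56  55  57 | 105 106 102  92  76  78  86  86  89  92  92  90  93
254  93  93  93  89  66  14  17  41  52  45  38  32  31 | 148 145 147 139 113  75  86  87  88  92  97  97  97
256 124 122 123 121 102  30   8  16  23  17  13  10  11 | 20
[... 3284 characters left out ...]
 267.6] [258.  272.3] tail r 0.0002977675699652246
195 26 nib [381.1 248.9] [248.8 244.1] sh [385.5 256.9] [252.7 256. ] rim [391.4 267.6] [258.  272.3] tail r 0.00957994414243965
195 32 nib [379.3 252.5] [248.2 245.6] sh [384.8 259.4] [252.6 257.7] rim [391.4 267.6] [258.  272.3] tail r 0.019865201393199607
210 20 nib [388.1 248.7] [245.2 246.1] sh [390.4 257.1] [249.5 257.3] rim [393.6 269.1] [255.7 273.7] tail r 0.00029776756996516697
210 26 nib [386.2 252.4] [243.7 247.1] sh [389.4 259.6] [248.8 258.3] rim [393.6 269.1] [255.7 273.7] tail r 0.009579944142439602
210 32 nib [384.8 256.3] [242.7 248.8] sh [388.8 262.2] [248.5 260. ] rim [393.6 269.1] [255.7 273.7] tail r 0.01986520139319956
```

```bash
python3 - <<'E'
from h import *
from scipy.optimize import least_squares
S,C=cam("side"),cam("scene")
ns,nc,ss,sc=(382.5,249.5),(250.3,247),(388,260),(253.8,259.3)
def pts(x):
    n=x[:3];al,ph=x[3:5];d=np.r_[np.cos(ph)*np.sin(al),np.sin(ph)*np.sin(al),np.cos(al)];return n,d
def pr(c,X):
    v=c[1]@X+c[2];return np.r_[c[0]["fx"]*v[0]/v[2]+c[0]["cx"],c[0]["fy"]*v[1]/v[2]+c[0]["cy"]]
def f(x):
    n,d=pts(x);s=n-.032*d;m=n-.075*d
    r=[pr(S,n)-ns,pr(C,n)-nc,pr(S,s)-ss,pr(C,s)-sc]
    a=pr(C,n-.12*d)-pr(C,n);e=np.r_[265-1.5,289]-pr(C,n);r.append([(a[0]*e[1]-a[1]*e[0])/np.linalg.norm(a)])
    return np.concatenate(r)
r=least_squares(f,[.58,-.17,.145,.5,3.4]);n,d=pts(r.x);print("nib",n,"lean",np.degrees(r.x[3]),"az",np.degrees(r.x[4]),np.round(r.fun,1),"tail",n-.16*d)
E
```

```text
nib [ 0.5766708  -0.17310417  0.14702921] lean 25.882292280698962 az 193.1399522809503 [ 0.4  1.  -0.1  0.4 -0.7 -1.5  0.1  0.  -0.4] tail [ 0.64468592 -0.15722655  0.00307837]
```

The pen stands nib up in the cup, leaning about 26° with its tail near the cup floor. Next, the mouse. The gripper yaw already nearly matches it.

Call:
servo_tool(increments=[[0.85,-32,16,0,0],[0.85,-32,16,0,0],[0.85,-33,16,0,0],[0.85,-33,16,0,0],[0.85,-32,16,10,0],[0.85,0,0,20,0],[0.85,0,0,0,0],[0.85,0,0,0,0]])

```text
t: 29.28
tool_pos: [0.494, -0.2788, 0.2087]
tool_rot: [-3.114, -0.404, 0.001]
contact_force: [0.4, -0.9, 0.7]
opening: 0.0725
grip_force: 0.0
```

```bash
cat > mouse.py <<'E'
from h import *
o=get_obs();im=get_image("wrist");cv2.imwrite("pics/w9.png",im[:,:,::-1]);g=im.max(2)
W=cam("wrist",o);p=o["tool_pos"];R=Ro.from_rotvec(o["tool_rot"]).as_matrix();print(p,o["opening"],"tool yaw",np.degrees(np.arctan2(R[1,0],R[0,0])))
sm=cv2.resize(g,(107,40),interpolation=cv2.INTER_AREA)
for r in sm[:30]:print(''.join('#' if q<55 else '+' if q<100 else '.' if q<170 else ' ' for q in r))
m=(g<70).astype("u1");m[300:]=0
n,l,s,c=cv2.connectedComponentsWithStats(m)
for i in range(1,n):
    if s[i,4]>800:
        (u,v),wh,a=cv2.minAreaRect(np.argwhere(l==i)[:,::-1].astype("f4"));b=cv2.boxPoints(((u,v),wh,a))
        print(s[i],(u,v),wh,a,"ctr tool",np.round(1000*R.T@(ray(W,(u,v),.039)-p),1),[np.round(1000*R.T@(ray(W,q,.039)-p),0)[:2].tolist() for q in b])
E
python3 mouse.py
```

```text
[ 0.49397998 -0.27876432  0.20865881] 0.07251321180918588 tool yaw 14.768262129565771
                       .....++#####+   ...                               ........++++++++++++++.........+++
                        ..++##++++.   ....                               ........+++++++++++++++...........
                        ....+++.    .....                                 .......++++++++++++++++..........
                       ...........+....                                     .....+++++++++++++++++++.......
                               .......                                        .....+++++++++++....    .++..
                             ..........                                          .........            .++..
                            ............                                                               .++.
.                         ................                                                               ++
.                       ...................                                                               +
             .+++++.......................
[... 2163 characters left out ...]
         ......+++++   .#####+..+#+                           
[ 148    0   68   45 1103] (182.2918701171875, 11.871042251586914) (34.239044189453125, 64.37478637695312) 47.72631072998047 ctr tool [146.9 -90.1 169.7] [[141.0, -116.0], [168.0, -80.0], [152.0, -65.0], [125.0, -101.0]]
[  80  110  265  190 9018] (211.99996948242188, 204.49998474121094) (263.99993896484375, 188.99996948242188) -0.0 ctr tool [ 10.4 -79.6 169.7] [[-72.0, -199.0], [82.0, -173.0], [82.0, 24.0], [-72.0, 28.0]]
[ 286  176   61   89 1425] (315.4365234375, 221.38832092285156) (56.35641860961914, 88.91632080078125) 4.085616588592529 ctr tool [ -3.5   2.9 169.7] [[-40.0, -23.0], [34.0, -17.0], [31.0, 27.0], [-43.0, 24.0]]
```

The mouse's dark top is centred at (315,221) and is about 4° off the tool. Aligning and descending.

Call:
servo_tool(increments=[[0.9,-3,2.5,40,4.2],[0.9,0,0,50,0],[0.9,0,0,45,0],[0.9,0,0,30,0],[0.9,0,0,20,0],[0.9,0,0,12,0],[0.9,0,0,0,0],[0.9,0,0,0,0]], force=30)

```text
t: 30.32
tool_pos: [0.4923, -0.2835, 0.0137]
tool_rot: [3.127, 0.288, 0.003]
contact_force: [0.1, 0.1, 0.3]
opening: 0.0769
grip_force: 0.0
```

Call:
servo_tool(increments=[[0.75,0,0,0,0],[0.65,0,0,0,0],[0.4,0,0,0,0],[0.4,0,0,0,0],[0.4,0,0,0,0]], force=30)

```text
t: 30.95
tool_pos: [0.4917, -0.2831, 0.013]
tool_rot: [3.128, 0.287, 0.001]
contact_force: [-1.1, 0.4, 5.6]
opening: 0.049
grip_force: 32.7
```

Call:
servo_tool(increments=[[0.4,0,0,-15,0],[0.4,0,0,-40,0],[0.4,0,0,-45,0],[0.4,0,0,-45,0],[0.4,0,0,-40,0],[0.4,0,0,0,-4.2],[0.4,17,-38,0,0],[0.4,17,-38,0,0],[0.4,17,-38,0,0],[0.4,17,-38,0,0],[0.4,17,-38,0,0]])

```text
t: 32.33
tool_pos: [0.525, -0.076, 0.1975]
tool_rot: [-3.116, -0.402, 0.0]
contact_force: [-0.2, 0.5, -0.8]
opening: 0.0492
grip_force: 32.0
```

```bash
python3 - <<'E'
from h import *
import pickle
o=pickle.load(open("o7.pkl","rb"));W=cam("wrist",o)
for uv in[(208,301),(344,330)]:
    X=ray(W,uv,.047);print(X,"unit",X[:2]@[.967,.255],X[:2]@[-.255,.967])
S=cam("side");im=get_image("side");cv2.imwrite("pics/side9.png",im[:,:,::-1])
# bar on side view: search bright pixels around expected
for X in[(.451,-.03),(.451,.03),(.451,0)]:
    w=np.r_[X[0]*np.array([.967,.255])+X[1]*np.array([-.255,.967]),.047];u,v=proj(S,w).astype(int);print(w,u,v)
    for r in range(v-10,v+12,2):print(r,' '.join("%3d"%q for q in im[r,u-14:u+15:2].min(1)))
E
```

```text
[0.4215 0.174  0.047 ] unit 0.4519605 0.060775499999999996
[0.4531 0.0564 0.047 ] unit 0.4525297 -0.061001700000000006
[0.443767 0.085995 0.047   ] 295 230
220  75  85 134 170 141  67  41  47  52  51  53  52  51  53  69
222  73  73  83 135 171 139  62  42  50  51  51  52  51  52  50
224  52  59  62  72 133 172 137  57  44  48  51  51  52  52  48
226  42  38  42  56  81 134 143  82  44  43  51  49  53  51  45
228  61  42  41  60  70  76  85  90  75  46  43  51  54  56  63
230  70  62  42  43  61  70  70  79  89  75  51  61  77  89  91
232  70  73  61  41  41  64  72  68  79  91  87  94  89  78  61
234  72  71  71  61  39  47  64  69  67  79  94  87  55  45  43
236  73  71  72  71  54  41  43  61  69  67  81  82  64  49  39
238  70  71  71  73  71  60  40  47  63  62  58  57  61  57  39
240  67  69  68  70  71  66  42  36  41  40  36  37  36  36  37
[0.428467 0.144015 0.047   ] 283 219
209  74  74  75  74  74  60  45  50  57  71 100 121  81  53  66
211  73  73  74  77  97 141 102  90 128 161 157 142  85  53  49
213  73  74  73  75  98 157 174 170 148 117  84  62  52  52  53
215  74  73
[... 541 characters left out ...]
  75  85 133 175 172 112  68  57  52  49  51  53  52  54  82
216  73  74  87 134 171 141  65  44  48  50  53  53  53  52  54
218  72  75  74  85 135 172 140  65  42  49  52  51  51  51  51
220  71  73  75  75  85 134 170 141  67  41  47  52  51  53  52
222  73  73  73  73  73  83 135 171 139  62  42  50  51  51  52
224  72  73  65  52  59  62  72 133 172 137  57  44  48  51  51
226  72  74  65  42  38  42  56  81 134 143  82  44  43  51  49
228  71  73  73  61  42  41  60  70  76  85  90  75  46  43  51
230  72  73  73  70  62  42  43  61  70  70  79  89  75  51  61
232  73  71  73  70  73  61  41  41  64  72  68  79  91  87  94
234  75  72  73  72  71  71  61  39  47  64  69  67  79  94  87
```

Call:
servo_tool(increments=[[0.4,17.4,-37.8,0,0],[0.4,17.4,-37.8,0,0],[0.4,17.4,-37.8,0,0],[0.4,17.4,-37.8,0,0],[0.4,17.4,-37.8,0,0],[0.4,0,0,0,0],[0.4,0,0,0,0],[0.4,0,0,0,0]])

```text
t: 33.38
tool_pos: [0.5613, 0.1264, 0.1973]
tool_rot: [3.116, 0.4, -0.0]
contact_force: [-1.0, -0.3, -0.2]
opening: 0.0487
grip_force: 32.0
```

Call:
servo_tool(increments=[[0.4,0,0,40,0],[0.4,0,0,40,0],[0.4,0,0,40,0],[0.4,0,0,25,0],[0.4,0,0,15,0],[0.4,0,0,6,0],[0.4,0,0,0,0],[0.4,0,0,0,0],[0.4,0,0,2,0],[0.4,0,0,2,0],[0.4,0,0,0,0]])

```text
t: 34.75
tool_pos: [0.5613, 0.1275, 0.0271]
tool_rot: [3.116, 0.402, -0.001]
contact_force: [-0.4, 0.2, -1.2]
opening: 0.0494
grip_force: 32.0
```

Call:
servo_tool(increments=[[0.4,0,0,2,0],[0.4,0,0,2,0],[0.4,0,0,0,0]])

```text
t: 35.12
tool_pos: [0.5639, 0.1281, 0.0261]
tool_rot: [-3.115, -0.402, -0.008]
contact_force: [-0.2, 1.7, 7.3]
opening: 0.0489
grip_force: 33.0
```

Contact with the floor at 7 N. Releasing and rising.

Call:
servo_tool(increments=[[0.6,0,0,-1,0],[0.65,0,0,0,0],[0.75,0,0,0,0],[0.75,0,0,0,0]])

```text
t: 35.62
tool_pos: [0.5612, 0.1274, 0.0239]
tool_rot: [-3.116, -0.402, 0.001]
contact_force: [-0.4, -0.4, 0.3]
opening: 0.0638
grip_force: 0.0
```

Call:
servo_tool(increments=[[0.75,0,0,-20,0],[0.75,0,0,-45,0],[0.75,0,0,-45,0],[0.75,0,0,-45,0],[0.75,0,0,0,0],[0.75,0,0,0,0]])

```text
t: 36.38
tool_pos: [0.5614, 0.1275, 0.1799]
tool_rot: [3.116, 0.402, 0.001]
contact_force: [0.3, -0.5, -1.0]
opening: 0.0638
grip_force: 0.0
```

```bash
python3 mouse.py | grep -v '^\[ *[0-9]* *0 '
```

```text
[0.56138662 0.12747196 0.17988054] 0.06381336794404956 tool yaw 14.702728027068801
...........................................                                ..................     ....+++. 
..........................................                                   ...............         .+++. 
.......................................                                       ..............          .+++.
......................................                                          ...........             ..+
.....................................                                             .........                
...................................                                                ........                
...................................                                                 .......                
 ...................++++++............                                               .....                 
 ................ ...........................                                ....  ......                  
            .....                            
[... 1522 characters left out ...]
..                 .++.                             
                 ..........................................................++                              
                 ..................+++.............................+++......+         .+......             
               .   .............++++##..........                  .##++++.    .+.    .############+++++....
             .++....++++++++++##+++###++++++++++..................+###+++##+......   +##+++################
             ......++++++++++##+++####++++++++++..................+####+++##.....   .###+++###........+++++
                        ..++##+.+#####+...                        .#####..+##+.     ###+++###+.............
```

The mouse lies flat in the middle of the drawer. Now I'll shut the gripper, go in front of the bar and push.

Call:
servo_tool(increments=[[0,-40,-5,0,0],[0,-40,-5,0,0],[0,-40,-5,0,0],[0,-42,-5,0,0],[0,0,0,45,0],[0,0,0,45,0],[0,0,0,40,0],[0,0,0,12,0],[0,0,0,0,0],[0,0,0,0,0]])

```text
t: 37.67
tool_pos: [0.4011, 0.1058, 0.0389]
tool_rot: [3.116, 0.402, 0.004]
contact_force: [-0.1, -0.7, -0.2]
opening: 0.0002
grip_force: 0.0
```

Call:
servo_tool(increments=[[0,8,0,0,0],[0,8,0,0,0],[0,8,0,0,0],[0,12,0,0,0],[0,14,0,0,0],[0,14,0,0,0],[0,14,0,0,0],[0,14,0,0,0],[0,14,0,0,0],[0,14,0,0,0],[0,14,0,0,0],[0,0,0,0,0]])

```text
t: 39.17
tool_pos: [0.531, 0.1398, 0.0378]
tool_rot: [3.115, 0.402, 0.003]
contact_force: [-0.7, -0.4, 0.9]
opening: 0.0001
grip_force: 0.0
```

Call:
servo_tool(increments=[[0,10,0,0,0],[0,10,0,0,0],[0,8,0,0,0],[0,5,0,0,0],[0,4,0,0,0],[0,4,0,0,0],[0,0,0,0,0]])

```text
t: 40.05
tool_pos: [0.5696, 0.1503, 0.0376]
tool_rot: [-3.116, -0.402, -0.002]
contact_force: [0.5, -0.1, 0.3]
opening: 0.0002
grip_force: 0.0
```

Call:
servo_tool(increments=[[0,2,0,0,0],[0,2,0,0,0],[0,2,0,0,0],[0,0,0,0,0]])

```text
t: 40.55
tool_pos: [0.5738, 0.1514, 0.0373]
tool_rot: [3.115, 0.402, -0.005]
contact_force: [-4.9, -2.2, 4.7]
opening: 0.0001
grip_force: 2.8
```

Call:
servo_tool(increments=[[0,2,0,0,0],[0,1,0,0,0],[0,0,0,0,0]])

```text
t: 40.92
tool_pos: [0.574, 0.1515, 0.0372]
tool_rot: [3.114, 0.403, -0.017]
contact_force: [-15.4, -5.9, 13.0]
opening: -0.0001
grip_force: 8.1
```

The force rises at the stop with no further travel, so the drawer is shut. Backing off and retreating, then a final check.

Call:
servo_tool(increments=[[0,-4,0,0,0],[0,-15,0,0,0],[0,-25,0,0,0],[0,-25,0,0,0],[0,0,0,-40,0],[0,0,0,-45,0],[0,0,0,-45,0],[0,0,0,-40,0],[0,0,0,0,0],[0,0,0,0,0],[0,0,0,0,0]])

```text
t: 42.3
tool_pos: [0.5097, 0.1347, 0.2051]
tool_rot: [-3.116, -0.402, 0.005]
contact_force: [-0.4, -0.5, 1.0]
opening: -0.0001
grip_force: 0.0
```

```bash
python3 - <<'E'
from h import *
o=get_obs();print(o["tool_pos"],o["contact_force"])
S,C=cam("side"),cam("scene");I={n:get_image(n) for n in("side","scene")}
for n,c in(("side",S),("scene",C)):
    a=cv2.imread(f"pics/{n}8.png");b=I[n][:,:,::-1];u,v=proj(c,(.62,-.16,.08)).astype(int)
    d=cv2.absdiff(a,b)[v-40:v+40,u-40:u+40].max(2);print(n,"cup/pen change since release",d.mean(),(d>60).sum())
    a=cv2.imread(f"pics/{n}0.png");
    for nm,X in dict(marker=(.44,-.115,.015),punchish=(.6,-.45,.03)).items():
        u,v=proj(c,X).astype(int);d=cv2.absdiff(a,b)[v-20:v+20,u-20:u+20].max(2);print(nm,d.mean(),(d>60).sum())
# bar position in shut state: profile along unit x at y=0, z=.047 in side view
for n,c in(("side",S),("scene",C)):
  print(n,[(round(x,3),int(I[n][tuple(proj(c,np.r_[x*np.array([.967,.255])+.02*np.array([-.255,.967]),.05]).round().astype(int)[::-1])].min())) for x in np.arange(.585,.63,.003)])
E
```

```text
[0.50974339 0.13473498 0.20508505] [-0.43135525 -0.48101746  1.0368418 ]
side cup/pen change since release 23.7365625 919
marker 4.025625 0
punchish 4.56125 0
scene cup/pen change since release 41.48375 1192
marker 9.346875 57
punchish 3.816875 0
side [(np.float64(0.585), 30), (np.float64(0.588), 37), (np.float64(0.591), 37), (np.float64(0.594), 45), (np.float64(0.597), 58), (np.float64(0.6), 62), (np.float64(0.603), 72), (np.float64(0.606), 78), (np.float64(0.609), 81), (np.float64(0.612), 75), (np.float64(0.615), 51), (np.float64(0.618), 46), (np.float64(0.621), 44), (np.float64(0.624), 44), (np.float64(0.627), 47), (np.float64(0.63), 46)]
scene [(np.float64(0.585), 59), (np.float64(0.588), 46), (np.float64(0.591), 46), (np.float64(0.594), 47), (np.float64(0.597), 48), (np.float64(0.6), 46), (np.float64(0.603), 55), (np.float64(0.606), 103), (np.float64(0.609), 103), (np.float64(0.612), 140), (np.float64(0.615), 140), (np.float64(0.618), 114), (np.float64(0.621), 79), (np.float64(0.624), 66), (np.float64(0.627), 90), (np.float64(0.63), 142)]
```

The bar is at the shut position. The cup differences come from the arm's earlier shadow, so I'll confirm the pen is still in place before handing in.

```bash
python3 - <<'E'
from h import *
im=get_image("scene")
for r in range(241,300,3):print(r,''.join('#' if q<45 else '+' if q<80 else '.' if q<150 else ' ' for q in im[r,233:293].max(1)))
im=get_image("side")
for r in range(240,300,3):print(r,''.join('#' if q<45 else '+' if q<80 else '.' if q<150 else ' ' for q in im[r,371:431].max(1)))
E
```

```text
241                             .+#####+.                       
244                               .+#####+.                     
247                          .      .+++++++.                   
250                           ..       ....+++.                 
253                     .       ..      .....+++.               
256                      ..       ....###+.....+++.             
259                   ...+++.       .+#####++....+++.           
262                    .+###+.        .+#####+.....+++.         
265                     .+###.          .+####++.++++##+.       
268                      .####.        ..+++############+.      
271                       .####....           .+++..            
274                      ..#####+...........                    
277        ...+++#+.  .....+#####..............                 
280 .+++#########+.  .......+####+.............                 
283 #########++..     .......+####+..........                   
286 ++..                 .....+####+....       ..               
289                   ..                   ......           
[... 778 characters left out ...]
      
267              ...+###++++................+++..               
270              ..++..++###+.....................              
273               .+++............................              
276               .+++++++++................+++..               
279               .++++++++++++++......+..++++...               
282              ..+++++++++++.++......+.++++..                 
285             ..++++++++++.+....+....++++++..                 
288             ..+++++++++++.........+++++++...                
291           ....++++++++++...+....++++++++...                 
294               ...+++++++....+..++++++++..                   
297                  ..............+++.....
```

The pen and cup are unchanged, so I'm handing in.

```bash
python3 -c "
from station import *
print(finish_job())"
```

```text
the job is handed in; nothing more can be done
None
```

I handed the job in at about 42 s: the pen stands nib up in the cup, the mouse lies flat in the drawer and the drawer is pushed shut. The hand-in gave no verdict; the pen's lean is an estimate (about 26°, limit 34°), and of the bystanders I compared only the marker with the start pictures.

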